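# Change the specimens in a rub-fastness tester

### The job

Change the specimens in the rub tester: push the orange wedge, thin end first, along its lane under the sprung red clamp bar until it stops so that the bar is propped open, then lay every worn grey-faced carrier in the blue tray and slide every fresh coloured carrier (yellow, green, maroon, whichever are there) beneath the open bar, one to a bay, straight and fully home against the back stop. When all are in, draw the wedge out so that the bar clamps down on them, and only then press the green start button fully down and let it go. Finish with the wedge lying in the grey tool tray, and leave the other things on the bench alone.

Things in the scene. Friction and masses are not known exactly. Their poses are not given: they have to be found in the camera images.
- tester: The rub tester, fixed: white and teal machine 330 x 360 mm. Origin at bench level; x to its back (away from the robot), y to its left, z up. Flat aluminium bed 50 mm above the bench, from x = -100 mm back. Guide rods at y = +/-168 mm (top 28 mm above the bed); carriage parked behind the bar at x = 152 to 188 mm (top 77 mm above the bed). Grey control pod on the right, 50 mm high.
- bay1 (a point): Where a carrier's origin lies when fully home in the right-hand bay, on the bed (tester x = 8, y = -85 mm); carriers lie along the tester's x, finger rib to the front. Each bay is 58 mm wide between 8 mm high steel rails running back from tester x = -60 mm, open to the front, and ends at a back stop at x = 68 mm.
- bay2 (a point): The same for the middle bay (tester x = 8 mm, y = -21 mm).
- bay3 (a point): The same for the left bay (tester x = 8 mm, y = 43 mm).
- lane (a point): Where the wedge's origin lies when pushed in as far as it goes, on the bed (tester x = 56, y = 105 mm), thin end to the back, grip rib to the front. The lane lies left of the bays, 36 mm wide between 8 mm high rails running back from tester x = -60 mm, with an end stop at x = 122 mm.
- clamp_bar (a joint): Hinge angle (rad) of the sprung red clamp bar, 292 mm long across the bays and the wedge lane, pivoted 75 mm behind its foot. 0: down, foot 3 mm above the bed; 0.04: clamped on carriers (foot 6 mm up); about 0.20: propped on the wedge (18 mm up); limit 0.5. Springs press the foot down with 7 to 10 N; it stays open only while held. Starts clamped on the worn carriers.
- bar_foot (a point): Lowest line of the bar's round black rubber foot (radius 8 mm), midway along the bar (tester x = 50 mm, y = 0 when down). It moves with the bar.
- start_button (a joint): Travel (m) of the start button: 0 up, 0.006 fully down. Sprung: about 5 N presses it fully down.
- start_button_top (a point): Middle of the top face of the green start button (32 mm diameter), which points up, on the control pod at the tester's right. It moves with the button.
- wedge: Loose orange wedge of slick plastic, 130 x 30 x 18 mm, 0.08 kg. Origin at the centre of its underside; x to the thin end (3 mm thick at x = 65 mm), ramp up to 18 mm at x = 15 mm, flat top from there to the tail. Grip rib on the tail: 12 mm thick along y, 36 mm long, centred at x = -47 mm, from 18 to 48 mm above the underside. Starts in the tool tray. About 10 to 15 N pushes it in under the bar.
- tool_tray: Grey fixed tray, 190 (along its x) x 110 x 14 mm, open on top, walls and floor 4 mm. Origin at the centre of its underside.
- tested_tray: Blue fixed tray, 210 (along its x) x 224 x 28 mm, open on top, walls and floor 4 mm, for worn carriers; it holds three side by side, along its x. Origin at the centre of its underside.
- yellow: Loose carrier, 0.12 kg: blue-grey aluminium plate 120 x 50 x 6 mm with a yellow plaque (top 9 mm up) and a black upright finger rib to hold it by: 12 mm thick along y, 36 mm long, centred at x = -38 mm, top 42 mm above the underside. Origin at the centre of the underside; x to the bare end that goes under the bar. Fresh, on the bench; may be absent (2 or 3 are present).
- green: Loose carrier, 0.12 kg: blue-grey aluminium plate 120 x 50 x 6 mm with a green plaque (top 9 mm up) and a black upright finger rib to hold it by: 12 mm thick along y, 36 mm long, centred at x = -38 mm, top 42 mm above the underside. Origin at the centre of the underside; x to the bare end that goes under the bar. Fresh, on the bench; may be absent (2 or 3 are present).
- maroon: Loose carrier, 0.12 kg: blue-grey aluminium plate 120 x 50 x 6 mm with a dark maroon plaque (top 9 mm up) and a black upright finger rib to hold it by: 12 mm thick along y, 36 mm long, centred at x = -38 mm, top 42 mm above the underside. Origin at the centre of the underside; x to the bare end that goes under the bar. Fresh, on the bench; may be absent (2 or 3 are present).
- worn1: Loose carrier, 0.12 kg: blue-grey aluminium plate 120 x 50 x 6 mm with a worn grey, dark-streaked plaque (top 9 mm up) and a black upright finger rib to hold it by: 12 mm thick along y, 36 mm long, centred at x = -38 mm, top 42 mm above the underside. Origin at the centre of the underside; x to the bare end that goes under the bar. Worn; starts clamped in the right-hand bay; may be absent (2 or 3 are present).
- worn2: Loose carrier, 0.12 kg: blue-grey aluminium plate 120 x 50 x 6 mm with a worn grey, dark-streaked plaque (top 9 mm up) and a black upright finger rib to hold it by: 12 mm thick along y, 36 mm long, centred at x = -38 mm, top 42 mm above the underside. Origin at the centre of the underside; x to the bare end that goes under the bar. Worn; starts clamped in the middle bay; may be absent (2 or 3 are present).
- worn3: Loose carrier, 0.12 kg: blue-grey aluminium plate 120 x 50 x 6 mm with a worn grey, dark-streaked plaque (top 9 mm up) and a black upright finger rib to hold it by: 12 mm thick along y, 36 mm long, centred at x = -38 mm, top 42 mm above the underside. Origin at the centre of the underside; x to the bare end that goes under the bar. Worn; starts clamped in the left bay; may be absent (2 or 3 are present).
- bottle: Yellow bottle with a blue cap, 60 mm wide, 150 mm tall, standing on the bench; leave alone. Origin at its underside.
- beaker: Glass beaker, 72 mm wide, 90 mm tall; leave alone. Origin at its underside.
- weight: Brass weight, 56 mm wide, 56 mm tall; leave alone. Origin at its underside.
- brush: Hand brush lying on the bench; leave alone. Origin at its underside.
- plaque_stack: White stack of blank plaques, 100 x 70 x 24 mm; leave alone. Origin at its underside.
- tape: Roll of green tape, 90 mm wide, 25 mm tall; leave alone. Origin at its underside.
Mind the look-alikes: they are no part of the job. Leave any turquoise look-alike of the worn2 alone.

How it is judged (in metres and radians):
On the way, in this order (a step that is already met when the one before it is completed fails the run):
1. the wedge is in its lane and props the clamp bar open (value of joint clamp_bar above 0.17 rad and contact force between wedge and clamp_bar above 1 N and horizontal distance between wedge and lane below 0.03 m), for 0.3 s.
2. with the bar propped open on the wedge, every worn carrier is in the blue tray and every coloured carrier is home in a bay (x of worn1 in the frame of tested_tray between -0.08 and 0.08 m and y of worn1 in the frame of tested_tray between -0.09 and 0.09 m and z of worn1 in the frame of tested_tray between -0.002 and 0.05 m and x of worn2 in the frame of tested_tray between -0.08 and 0.08 m and y of worn2 in the frame of tested_tray between -0.09 and 0.09 m and z of worn2 in the frame of tested_tray between -0.002 and 0.05 m and x of worn3 in the frame of tested_tray between -0.08 and 0.08 m and y of worn3 in the frame of tested_tray between -0.09 and 0.09 m and z of worn3 in the frame of tested_tray between -0.002 and 0.05 m and x of yellow in the frame of tester between 0.0035 and 0.012 m and z of yellow in the frame of tester between 0.046 and 0.054 m and angle between each of yellow, green, maroon's own z axis and vertical below 0.06 rad and angle between the x axis of each of yellow, green, maroon and the x axis of tester, either way round below 0.12 rad and (y of yellow in the frame of tester between -0.091 and -0.079 m or y of yellow in the frame of tester between -0.027 and -0.015 m or y of yellow in the frame of tester between 0.037 and 0.049 m) and x of green in the frame of tester between 0.0035 and 0.012 m and z of green in the frame of tester between 0.046 and 0.054 m and (y of green in the frame of tester between -0.091 and -0.079 m or y of green in the frame of tester between -0.027 and -0.015 m or y of green in the frame of tester between 0.037 and 0.049 m) and x of maroon in the frame of tester between 0.0035 and 0.012 m and z of maroon in the frame of tester between 0.046 and 0.054 m and (y of maroon in the frame of tester between -0.091 and -0.079 m or y of maroon in the frame of tester between -0.027 and -0.015 m or y of maroon in the frame of tester between 0.037 and 0.049 m) and value of joint clamp_bar above 0.17 rad and horizontal distance between wedge and lane below 0.03 m), for 0.2 s.
3. the wedge is drawn out and the bar is clamped down on the carriers (value of joint clamp_bar between 0.025 and 0.06 rad and x of yellow in the frame of tester between 0.0035 and 0.012 m and z of yellow in the frame of tester between 0.046 and 0.054 m and angle between each of yellow, green, maroon's own z axis and vertical below 0.06 rad and angle between the x axis of each of yellow, green, maroon and the x axis of tester, either way round below 0.12 rad and (y of yellow in the frame of tester between -0.091 and -0.079 m or y of yellow in the frame of tester between -0.027 and -0.015 m or y of yellow in the frame of tester between 0.037 and 0.049 m) and x of green in the frame of tester between 0.0035 and 0.012 m and z of green in the frame of tester between 0.046 and 0.054 m and (y of green in the frame of tester between -0.091 and -0.079 m or y of green in the frame of tester between -0.027 and -0.015 m or y of green in the frame of tester between 0.037 and 0.049 m) and x of maroon in the frame of tester between 0.0035 and 0.012 m and z of maroon in the frame of tester between 0.046 and 0.054 m and (y of maroon in the frame of tester between -0.091 and -0.079 m or y of maroon in the frame of tester between -0.027 and -0.015 m or y of maroon in the frame of tester between 0.037 and 0.049 m) and horizontal distance between wedge and lane above 0.08 m), for 0.2 s.
4. the start button is pressed fully down with the bar clamped (value of joint start_button above 0.005 m and value of joint clamp_bar between 0.025 and 0.06 rad), for 0.05 s.
At the end, for the whole second after the job is handed in: Every coloured carrier lies flat and straight in its own bay, within 4.5 mm of the back stop and 6 mm of the bay's middle, the bar clamped on them (0.025 to 0.060 rad); worn carriers in the blue tray; wedge in the grey tool tray; button up; all at rest (value of joint clamp_bar between 0.025 and 0.06 rad and x of yellow in the frame of tester between 0.0035 and 0.012 m and z of yellow in the frame of tester between 0.046 and 0.054 m and angle between each of yellow, green, maroon's own z axis and vertical below 0.06 rad and angle between the x axis of each of yellow, green, maroon and the x axis of tester, either way round below 0.12 rad and (y of yellow in the frame of tester between -0.091 and -0.079 m or y of yellow in the frame of tester between -0.027 and -0.015 m or y of yellow in the frame of tester between 0.037 and 0.049 m) and x of green in the frame of tester between 0.0035 and 0.012 m and z of green in the frame of tester between 0.046 and 0.054 m and (y of green in the frame of tester between -0.091 and -0.079 m or y of green in the frame of tester between -0.027 and -0.015 m or y of green in the frame of tester between 0.037 and 0.049 m) and x of maroon in the frame of tester between 0.0035 and 0.012 m and z of maroon in the frame of tester between 0.046 and 0.054 m and (y of maroon in the frame of tester between -0.091 and -0.079 m or y of maroon in the frame of tester between -0.027 and -0.015 m or y of maroon in the frame of tester between 0.037 and 0.049 m) and x of worn1 in the frame of tested_tray between -0.08 and 0.08 m and y of worn1 in the frame of tested_tray between -0.09 and 0.09 m and z of worn1 in the frame of tested_tray between -0.002 and 0.05 m and x of worn2 in the frame of tested_tray between -0.08 and 0.08 m and y of worn2 in the frame of tested_tray between -0.09 and 0.09 m and z of worn2 in the frame of tested_tray between -0.002 and 0.05 m and x of worn3 in the frame of tested_tray between -0.08 and 0.08 m and y of worn3 in the frame of tested_tray between -0.09 and 0.09 m and z of worn3 in the frame of tested_tray between -0.002 and 0.05 m and value of joint start_button below 0.0015 m and x of wedge in the frame of tool_tray between -0.085 and 0.085 m and y of wedge in the frame of tool_tray between -0.045 and 0.045 m and z of wedge in the frame of tool_tray between -0.002 and 0.02 m and linear speed of each of yellow, green, maroon, worn1, worn2, worn3, wedge below 0.02 m/s); the robot touches nothing.
It fails at once if the start button is pressed while the clamp bar is propped open (value of joint start_button above 0.004 m and value of joint clamp_bar above 0.12 rad).
It fails at once if one of the other things on the bench is moved more than 4 cm (distance of any of bottle, beaker, weight, brush, plaque_stack, tape from where it was at the start of the episode above 0.04 m).
Of yellow, green, maroon only 2 to 3 are there at a start; the rules pass over those that are not, and their reading is None.
Of worn1, worn2, worn3 only 2 to 3 are there at a start; the rules pass over those that are not, and their reading is None.
At some moment in a run one of yellow, green, maroon, wedge may be knocked a few centimetres aside while the robot is not near it.
It also fails if it takes over 210 s, if anything falls off the work surface, if the arm or the gripper's body presses on something with over 40 N, if the wrist force passes 120 N, or if a joint passes its speed limit or range.

### The arm

A 6-joint arm with a two-finger parallel gripper is mounted at the origin on the work surface. World frame = base frame: x ahead of the robot, y to its left, z up, the work surface at z = 0. Lengths are in m, angles in degrees, forces in N, time in s.
With the tool pointing down it reaches from about 0.4 to 0.825 m from the base axis. Payload 7 kg.
Tool frame: the origin (TCP) lies between the finger pads; the fingertips stand 19 mm ahead of it and the grasp point (between the pads) is the TCP; z points along the fingers, y is the line along which they close (so a half turn about z gives the same grasp; the last joint's range is limited). The gripper opens to 88 mm and grips with 3 to 60 N. Pads are 19 mm wide; open, the fingers measure 130 mm over their backs; the gripper's body (78 mm by 193 mm) begins 47 mm behind the grasp point.
Start: joints at [85.835, 20.546, 0.682, 0, -70.136, -16.507], TCP at [0.238, 0.632, 0.246] pointing down, gripper open.
Joint ranges: [-176.03, 176.03], [-82.01, 121.73], [-58.28, 71.71], [-173.87, 95.51], [-174.79, -0.11], [-173.66, 173.66]. Speed limits (degrees/s): [136.94, 136.94, 172.46, 180, 180, 180].

### API

Orientations are given as [roll, pitch, yaw] about the fixed x, y, z axes, in that order (R = Rz(yaw) Ry(pitch) Rx(roll)).
In Python, from plant import get_obs, snapshot, close_job, spot_in, spot_point gives the robot as it stands.
- The arm moves only by the tool play_rows, never from a script. Its argument "plan" is a list of rows, each a list of 6 numbers: the shift along the tool's x, y, z in cm, then the turn, a rotation vector about the tool's x, y, z in degrees. A call has 1 to 20 rows; each row shifts and turns the commanded pose from where the row before left it, along the tool's axes as they then stand; what a row does not reach is not made up. A row lasts 1/12 s, in which the tool goes at most 41.7 mm and 7.16 degrees, less where a joint would pass 70% of its speed; a pose out of reach is approached as far as the arm can. A call is refused whole if a number of a shift passes 4.17 or a number of a turn 7.16, either way. A call with a gripper value outside its range is refused whole. "grip" is the finger opening in cm, from 0 to 8.76, set as the call begins (left out, the last holds). The fingers move at their own pace and stop on an object; the grip force is fixed at half the most. Time passes only in rows, so rows that do not move let the fingers close. It gives the time, the measured TCP pose, the force, the opening and the grip force at its end, in the units of the state.
- get_obs(): the state, without advancing time (a new reading comes with each control period).
- snapshot(name): name is "scene" or "top" or "wrist"; returns a dict with "frame" (480x640x3 uint8, red, green, blue), "fx", "fy", "cx", "cy" (pixels), "position" and "attitude" of the camera in the world. Camera axes: x right, y down, z forward; pixel columns grow to the right and rows downward; lengths in m; the calibration is good to about 2 mm. A picture is of the moment at which its call begins. There is no depth.
- close_job(): hands the job in; it is judged then, once.
Trained networks look in the newest picture that a camera, given by its name, has taken for a name from the list of things; names that differ only in an ending like _2 or _b are one class to them, and where a whole thing is asked for, a point or a joint stands for the part that bears it (a point fixed in the world has none). Each returns a list of dicts, best first, with "score" (0 to 1); they miss things now and then, are a little off and sometimes report something else, mostly with a low value. They report only what shows in the picture. A call takes as long as a camera call. They do not tell look-alikes from the thing itself.
- spot_in(camera, thing): "position" ([x, y, z] in m, in world coordinates, good to about 4 mm: the middle of the surface that is visible of it).
- spot_point(camera, thing): "position" ([x, y, z] in m, in world coordinates, good to about 4 mm: a listed point, or the origin of a listed thing).
The state is a dict: "clock": time; "joint_pos": joint angles; "qvel": joint speeds; "tau": joint torques, N m; "tool_pos": TCP position; "orientation": TCP orientation; "force": force on the tool from outside, world axes, zero at the start; "moment": the same for the moment, N m; "opening": finger opening in m; "gripper_force": force on a finger pad.
Only numpy, scipy, OpenCV 4.12 (cv2) and the standard library are available. Lean on these libraries where they do the work, as an engineer would, in place of code of your own. Each camera call takes 0.05 s, during which the arm holds its last target. There are 200 camera calls.

## Working session

There is one attempt and no reset: what is moved stays moved. The work goes in short steps, Python scripts to look and compute and a tool call to move; the robot and the scene stay as the last step left them, time stands still between calls to the robot, and variables do not carry over. Pictures are saved under pics/ and viewed, at most 16 in all, crops included, and the job is handed in when it is done.

Besides the shell and the picture viewer there is one more tool, called after "Request:" by a JSON object that holds its "fn" and its "kwargs". play_rows: Moves the arm, as the interface text tells. Its arguments: {"type":"object","properties":{"plan":{"type":"array","items":{"type":"array","items":{"type":"number"}}},"grip":{"type":"number"}},"required":["plan"]}

```bash
mkdir -p pics
cat > h.py <<'E'
from plant import *
import numpy as np, cv2
from scipy.spatial.transform import Rotation as R
def cam(n):
    s=snapshot(n); return s
def rot(s):
    a=np.array(s["attitude"]);
    return a if a.shape==(3,3) else (R.from_quat(a).as_matrix() if a.size==4 else R.from_euler('xyz',a,degrees=True).as_matrix())
def ray(s,u,v,z):
    d=rot(s)@np.array([(u-s["cx"])/s["fx"],(v-s["cy"])/s["fy"],1]); p=np.array(s["position"])
    return p+d*(z-p[2])/d[2]
def proj(s,P):
    q=rot(s).T@(np.array(P)-s["position"]); return q[0]/q[2]*s["fx"]+s["cx"],q[1]/q[2]*s["fy"]+s["cy"]
def save(s,f): cv2.imwrite(f,s["frame"][:,:,::-1])
E
python3 - <<'E'
from h import *
print(get_obs())
for n in ["top","scene"]:
    s=cam(n); save(s,f"pics/{n}0.png"); print(n,s["attitude"],s["position"],s["fx"])
    for t in "tester wedge tool_tray tested_tray yellow green maroon worn1 bay1 bay2 bay3 lane start_button_top bar_foot".split():
        r=spot_point(n,t); print(t,[(np.round(q["position"],3).tolist(),round(q["score"],2)) for q in r[:4]])
E
```

```text
{'clock': 0.0, 'joint_pos': array([ 8.58346503e+01,  2.05905097e+01,  6.33675710e-01, -1.85653990e-02,
       -7.01355358e+01, -1.65048245e+01]), 'qvel': array([ 0.00442099, -0.0013433 ,  0.03945629, -0.16676895,  0.0595141 ,
       -0.12340434]), 'tau': array([ 9.36799697e-04, -5.82712841e+01,  2.93050790e+01,  6.99706122e+00,
        7.13090019e-03, -1.48838835e-04]), 'tool_pos': array([0.2381599 , 0.6311037 , 0.24463725]), 'orientation': array([ 1.79906478e+02, -9.51066382e-03, -2.06764890e+01]), 'force': array([-0.0209217 ,  0.3720642 ,  0.03297218]), 'moment': array([-0.01818637,  0.01174553, -0.00045562]), 'gripper_force': 0.0, 'opening': 0.08753567423171832}
top [-174.42013655    0.33954614  -90.9978976 ] [ 0.3762777  -0.07186028  1.55117746] 539.985771461035
tester [([0.682, -0.007, -0.003], 0.96), ([0.701, -0.084, 0.051], 0.26)]
wedge [([0.447, 0.111, 0.002], 0.73)]
tool_tray [([0.446, 0.12, 0.002], 0.58), ([0.683, 0.041, 0.046], 0.36)]
tested_tray [([0.51, 0.389, -0.001], 0.75), ([0.687, 0.044, 0.049], 0.37)]
yellow [([0.539, -0.366, -0.002], 0.68), ([0.446, 0.111, 0.005], 
[... 1360 characters left out ...]
01], 0.24)]
worn1 [([0.696, -0.085, 0.052], 0.92), ([0.252, -0.256, 0.003], 0.89), ([0.698, -0.025, 0.047], 0.8), ([0.686, 0.036, 0.052], 0.62)]
bay1 [([0.702, -0.087, 0.048], 0.93), ([0.693, -0.026, 0.048], 0.84), ([0.385, -0.39, -0.002], 0.63), ([0.686, 0.044, 0.049], 0.58)]
bay2 [([0.702, -0.087, 0.048], 0.93), ([0.693, -0.026, 0.048], 0.84), ([0.385, -0.39, -0.002], 0.63), ([0.686, 0.044, 0.049], 0.58)]
bay3 [([0.702, -0.087, 0.048], 0.93), ([0.693, -0.026, 0.048], 0.84), ([0.385, -0.39, -0.002], 0.63), ([0.686, 0.044, 0.049], 0.58)]
lane [([0.724, 0.109, 0.051], 0.57), ([0.51, 0.39, -0.004], 0.31)]
start_button_top [([0.691, -0.221, 0.074], 0.47)]
bar_foot [([0.732, -0.0, 0.055], 0.84)]
```

Run:
```python
import cv2
im=cv2.imread("pics/top0.png"); cv2.imwrite("pics/top0b.png",cv2.resize(im[0:440,60:620],(800,628))[:600])
```

```text
(no output)
```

View pics/top0.png

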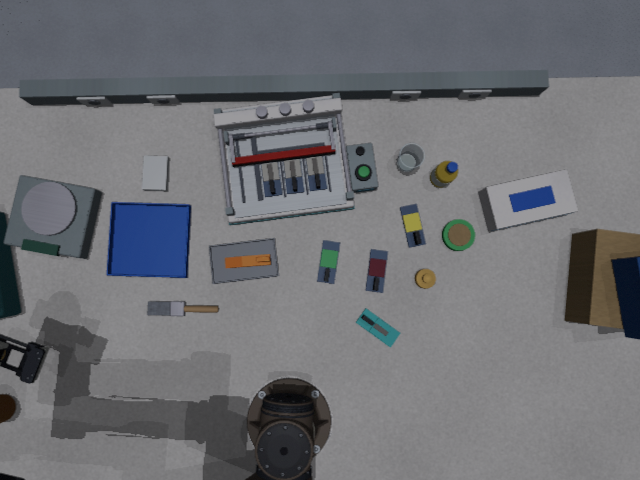

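View pics/scene0.png

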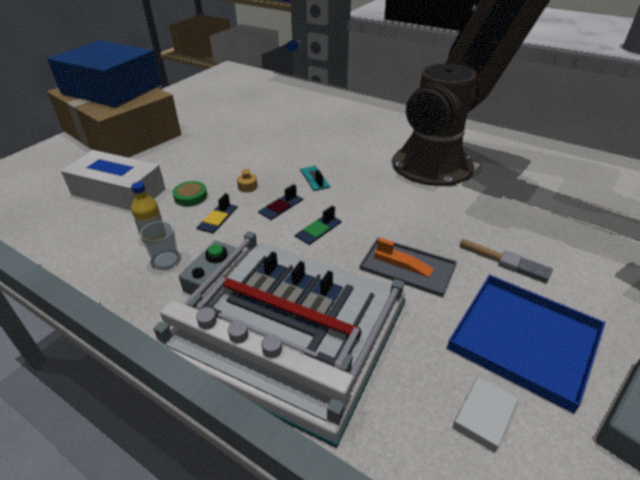

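```bash
cat >> h.py <<'E'
def tgt(x,y,z,yaw):
    "turn about tool z first, then shift in tool axes (cm), for tool pointing down"
    o=get_obs(); c=o["orientation"]; R0=R.from_euler('xyz',c,degrees=True); R1=R.from_euler('xyz',[180,0,yaw],degrees=True)
    w=(R0.inv()*R1).as_rotvec(degrees=True); d=R1.inv().apply(np.array([x,y,z])-o["tool_pos"])*100
    print("clock %.1f"%o["clock"],"pos",np.round(o["tool_pos"],4),"rpy",np.round(c,2),"j6 %.0f"%o["joint_pos"][5],"TURN",np.round(w,1),"SHIFT after turn",np.round(d,2))
    return w,d
E
python3 - <<'E'
from h import *
s=cam("top"); f=s["frame"].astype(int)
hsv=cv2.cvtColor(s["frame"],cv2.COLOR_RGB2HSV)
# red bar: fit; orange wedge
m=((hsv[:,:,0]<6)|(hsv[:,:,0]>174))&(hsv[:,:,1]>150)&(hsv[:,:,2]>70); m[:, :220]=0; m[:,350:]=0; m[:130]=0;m[180:]=0
for nm,mm in (("red",m),("orange",(hsv[:,:,0]>7)&(hsv[:,:,0]<18)&(hsv[:,:,1]>170)&(hsv[:,:,2]>120)&(np.arange(640)[None]>205)&(np.arange(640)[None]<290))):
    p=np.argwhere(mm)[:,::-1].astype(np.float32); r=cv2.minAreaRect(p); b=cv2.boxPoints(r); print(nm,len(p),r)
    for z in (0.05,0.08) if nm=="red" else (.01,.02): print(z,[np.round(ray(s,u,v,z)[:2],3).tolist() for u,v in b])
tgt(.45,.1,.25,-87)
E
```

```text
red 623 ((282.69293212890625, 154.12026977539062), (6.494544982910156, 102.82496643066406), 82.64761352539062)
0.05 [[0.738, 0.151], [0.771, -0.138], [0.752, -0.14], [0.72, 0.149]]
0.08 [[0.731, 0.147], [0.763, -0.137], [0.745, -0.139], [0.713, 0.145]]
orange 303 ((247.20721435546875, 260.8886413574219), (9.563209533691406, 43.263427734375), 85.36454010009766)
0.01 [[0.456, 0.176], [0.464, 0.052], [0.437, 0.05], [0.429, 0.173]]
0.02 [[0.456, 0.174], [0.463, 0.051], [0.436, 0.05], [0.429, 0.172]]
clock 1.6 pos [0.2383 0.6315 0.2455] rpy [180.    -0.   -20.67] j6 -17 TURN [-0.  -0.  66.3] SHIFT after turn [ 54.19 -18.36  -0.45]
```

Request:
{"fn": "play_rows", "kwargs": {"plan": [[0, 0, 0, 0, 0, 6.63], [0, 0, 0, 0, 0, 6.63], [0, 0, 0, 0, 0, 6.63], [0, 0, 0, 0, 0, 6.63], [0, 0, 0, 0, 0, 6.63], [0, 0, 0, 0, 0, 6.63], [0, 0, 0, 0, 0, 6.63], [0, 0, 0, 0, 0, 6.63], [0, 0, 0, 0, 0, 6.63], [0, 0, 0, 0, 0, 6.63]]}}

```text
clock: 2.38
tool_pos: [0.2383, 0.6315, 0.2455]
orientation: [180.0, -0.0, -87.3]
force: [0.4, 0.8, -0.6]
opening: 0.0877
gripper_force: 0.0
```

Request:
{"fn": "play_rows", "kwargs": {"plan": [[3.6, -1.22, 0, 0, 0, 0], [3.6, -1.22, 0, 0, 0, 0], [3.6, -1.22, 0, 0, 0, 0], [3.6, -1.22, 0, 0, 0, 0], [3.6, -1.22, 0, 0, 0, 0], [3.6, -1.22, 0, 0, 0, 0], [3.6, -1.22, 0, 0, 0, 0], [3.6, -1.22, 0, 0, 0, 0], [3.6, -1.22, 0, 0, 0, 0], [3.6, -1.22, 0, 0, 0, 0], [3.6, -1.22, 0, 0, 0, 0], [3.6, -1.22, 0, 0, 0, 0], [3.6, -1.22, 0, 0, 0, 0], [3.6, -1.22, 0, 0, 0, 0], [3.6, -1.22, 0, 0, 0, 0], [0, 0, 0, 0, 0, 0], [0, 0, 0, 0, 0, 0]]}}

```text
clock: 3.8
tool_pos: [0.45, 0.1, 0.2457]
orientation: [-180.0, 0.0, -87.2]
force: [0.0, 0.5, -0.1]
opening: 0.0878
gripper_force: 0.0
```

Run:
```python
from h import *
s=cam("wrist"); save(s,"pics/w1.png"); print(s["attitude"],s["position"],s["fx"])
for t in "wedge lane tool_tray".split():
    r=spot_point("wrist",t); print(t,[(np.round(q["position"],3).tolist(),round(q["score"],2)) for q in r[:4]])
tgt(.447,.06,.045,-87)
```

```text
[ 1.65212020e+02 -1.78672385e-02 -1.77236088e+02] [0.45364873 0.03224498 0.38532614] 403.8727997498623
wedge [([0.451, 0.107, 0.002], 0.7)]
lane []
tool_tray [([0.449, 0.128, -0.003], 0.69)]
clock 4.0 pos [0.4494 0.1028 0.2456] rpy [-1.7999e+02  1.0000e-02 -8.6900e+01] j6 -34 TURN [-0.   0.   0.1] SHIFT after turn [ 4.26  0.46 20.06]
```

View pics/w1.png

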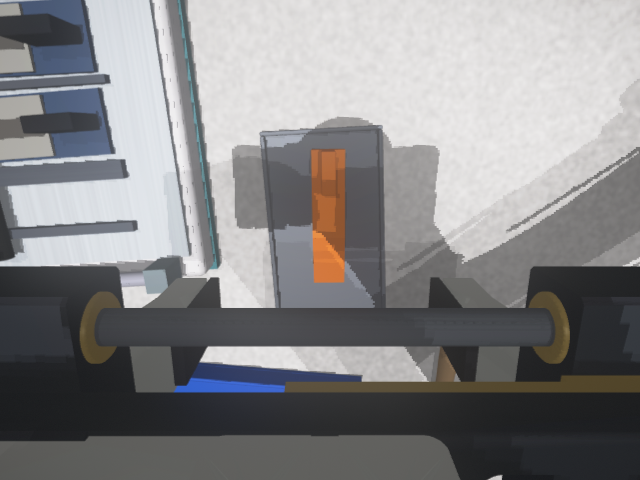

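Run:
```python
from h import *
s=cam("wrist"); hsv=cv2.cvtColor(s["frame"],cv2.COLOR_RGB2HSV)
m=(hsv[:,:,0]>5)&(hsv[:,:,0]<18)&(hsv[:,:,1]>170)&(hsv[:,:,2]>90); m[:120]=0; m[300:]=0; m[:,:290]=0; m[:,370:]=0
p=np.argwhere(m)[:,::-1].astype(np.float32); r=cv2.minAreaRect(p); print(r)
for u,v in cv2.boxPoints(r): print((u,v),np.round(ray(s,u,v,.022)[:2],4), np.round(ray(s,u,v,.007)[:2],4))
c=s["frame"][135:300,280:380,::-1]; cv2.imwrite("pics/w1c.png",cv2.resize(c,None,fx=4,fy=3.6,interpolation=cv2.INTER_CUBIC))
```

```text
((326.6711120605469, 227.18641662597656), (102.28052520751953, 29.563047409057617), 88.63607025146484)
(np.float32(310.67648), np.float32(176.41248)) [0.4633 0.0751] [0.4637 0.0768]
(np.float32(340.23117), np.float32(175.7088)) [0.437  0.0731] [0.4363 0.0747]
(np.float32(342.66574), np.float32(277.96036)) [0.4284 0.1699] [0.4274 0.1755]
(np.float32(313.11105), np.float32(278.66403)) [0.4566 0.1721] [0.4567 0.1778]
```

View pics/w1c.png

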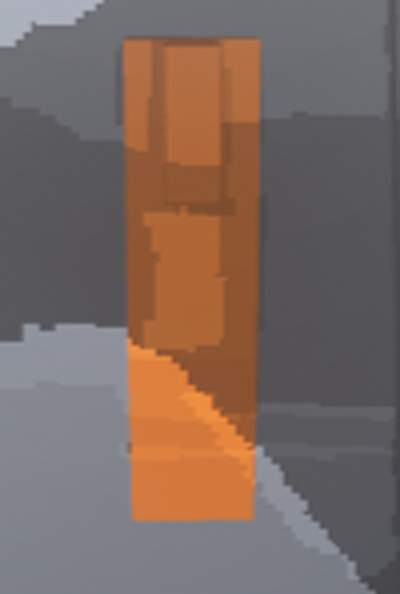

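Run:
```python
from h import *
s=cam("wrist")
P=lambda a,b,z:ray(s,280+a/4,135+b/3.6,z)
for a,b,z in [(165,45,.052),(222,45,.052),(222,165,.052),(165,165,.052),(124,40,.022),(261,40,.022),(132,520,.007),(254,520,.007)]: print(np.round(P(a,b,z)[:2],4))
tgt(.452,.061,.043,-86.7)
```

```text
[0.455  0.0484]
[0.4435 0.0477]
[0.4419 0.0745]
[0.4536 0.0751]
[0.4642 0.0488]
[0.4342 0.0472]
[0.4567 0.1788]
[0.4264 0.1771]
clock 4.1 pos [0.4493 0.103  0.2456] rpy [-1.800e+02  1.000e-02 -8.686e+01] j6 -34 TURN [-0.   0.  -0.2] SHIFT after turn [ 4.21 -0.03 20.26]
```

Request:
{"fn": "play_rows", "kwargs": {"plan": [[1.95, 0.17, 0, 0, 0, 0], [1.95, 0.17, 0, 0, 0, 0], [0, 0, 3.5, 0, 0, 0], [0, 0, 3.5, 0, 0, 0], [0, 0, 3.5, 0, 0, 0], [0, 0, 3.5, 0, 0, 0], [0, 0, 3.5, 0, 0, 0], [0, 0, 1.65, 0, 0, 0], [0, 0, 1.0, 0, 0, 0], [0, 0, 0, 0, 0, 0], [0, 0, 0, 0, 0, 0]], "grip": 3.5}}

```text
clock: 5.02
tool_pos: [0.448, 0.0634, 0.0438]
orientation: [179.9, -0.0, -86.9]
force: [-0.3, -0.3, 0.5]
opening: 0.035
gripper_force: 0.0
```

Request:
{"fn": "play_rows", "kwargs": {"plan": [[0, 0, 0, 0, 0, 0], [0, 0, 0, 0, 0, 0], [0, 0, 0, 0, 0, 0], [0, 0, 0, 0, 0, 0], [0, 0, 0, 0, 0, 0]], "grip": 0}}

```text
clock: 5.43
tool_pos: [0.4486, 0.0631, 0.0448]
orientation: [-179.9, 0.0, -87.0]
force: [-0.9, 1.5, 5.1]
opening: 0.0116
gripper_force: 30.0
```

Request:
{"fn": "play_rows", "kwargs": {"plan": [[0, 0, -3, 0, 0, 0], [0, 0, -4, 0, 0, 0], [0, 0, -4, 0, 0, 0], [0, 0, -4, 0, 0, 0], [0, 0, -4, 0, 0, 0], [0, 0, 0, 0, 0, 6.8], [0, 0, 0, 0, 0, 6.8], [0, 0, 0, 0, 0, 6.8], [0, 0, 0, 0, 0, 6.8], [0, 0, 0, 0, 0, 6.8], [0, 0, 0, 0, 0, 6.8], [0, 0, 0, 0, 0, 6.8], [0, 0, 0, 0, 0, 6.8], [0, 0, 0, 0, 0, 6.8], [0, 0, 0, 0, 0, 6.8], [0, 0, 0, 0, 0, 6.8], [0, 0, 0, 0, 0, 6.8], [0, 0, 0, 0, 0, 6.8]]}}

```text
clock: 6.93
tool_pos: [0.4479, 0.0626, 0.2341]
orientation: [180.0, -0.0, -175.7]
force: [-0.2, 0.0, -0.9]
opening: 0.0119
gripper_force: 30.0
```

Run:
```python
from h import *
tgt(.524,.089,.24,-175)
s=cam("wrist"); save(s,"pics/w2.png"); print(s["attitude"],s["position"],s["fx"])
for t in "tester bay1 lane bar_foot".split():
    r=spot_point("wrist",t); print(t,[(np.round(q["position"],3).tolist(),round(q["score"],2)) for q in r[:4]])
```

```text
clock 6.9 pos [0.4479 0.0626 0.2341] rpy [ 1.7999e+02 -1.0000e-02 -1.7573e+02] j6 -119 TURN [ 0.  -0.  -0.7] SHIFT after turn [-7.81  1.96 -0.59]
[ 1.65278411e+02 -3.53288577e-02  9.42582369e+01] [0.38018403 0.05801901 0.37374894] 403.8727997498623
tester []
bay1 []
lane []
bar_foot []
```

View pics/w2.png

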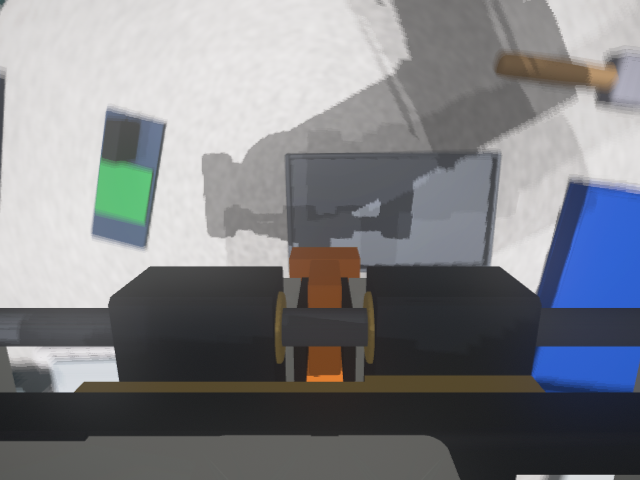

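Request:
{"fn": "play_rows", "kwargs": {"plan": [[0, 0, -3.3, 0, 0, 0], [0, 0, -3.3, 0, 0, 0], [-3.4, -0.7, 0, 0, 0, 0], [-3.4, -0.7, 0, 0, 0, 0], [-3.4, -0.7, 0, 0, 0, 0], [-3.4, -0.7, 0, 0, 0, 0], [-3.4, -0.7, 0, 0, 0, 0], [-3.4, -0.7, 0, 0, 0, 0], [-3.4, -0.7, 0, 0, 0, 0], [0, 0, 0, 0, 0, 0], [0, 0, 0, 0, 0, 0]]}}

```text
clock: 8.1
tool_pos: [0.6904, 0.0327, 0.2974]
orientation: [-180.0, -0.2, -175.3]
force: [-0.3, -0.5, -1.6]
opening: 0.0117
gripper_force: 30.0
```

Run:
```python
from h import *
tgt(.524,.089,.24,-175)
s=cam("wrist"); cv2.imwrite("pics/w3.png",cv2.resize(s["frame"][:300,:,::-1],(800,375),interpolation=cv2.INTER_CUBIC))
import pickle; pickle.dump(s,open("w3.pkl","wb"))
for t in "tester bay1 lane bar_foot".split():
    r=spot_point("wrist",t); print(t,[(np.round(q["position"],3).tolist(),round(q["score"],2)) for q in r[:4]])
```

```text
clock 8.1 pos [0.6904 0.0327 0.2974] rpy [-179.96   -0.21 -175.3 ] j6 -104 TURN [-0.  -0.2 -0.3] SHIFT after turn [16.09  7.06  5.74]
tester [([0.682, -0.003, 0.003], 0.78)]
bay1 []
lane [([0.727, 0.108, 0.056], 0.88)]
bar_foot [([0.733, 0.007, 0.054], 0.81)]
```

View pics/w3.png

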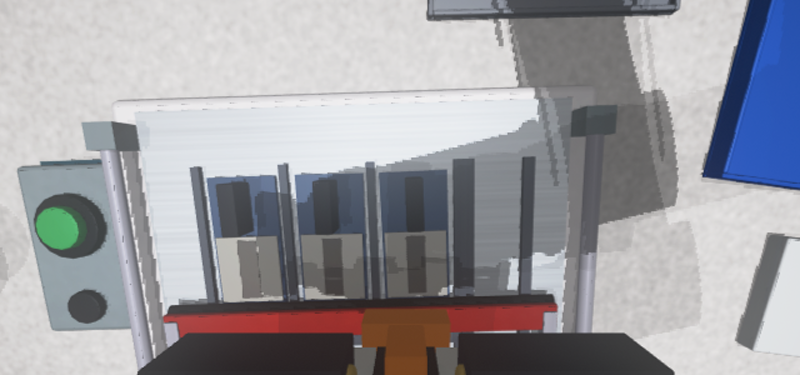

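Run:
```python
from h import *
import pickle; s=pickle.load(open("w3.pkl","rb"))
cv2.imwrite("pics/w3c.png",cv2.resize(s["frame"][115:180,145:435,::-1],None,fx=2.75,fy=8,interpolation=cv2.INTER_CUBIC))
```

```text
(no output)
```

View pics/w3c.png

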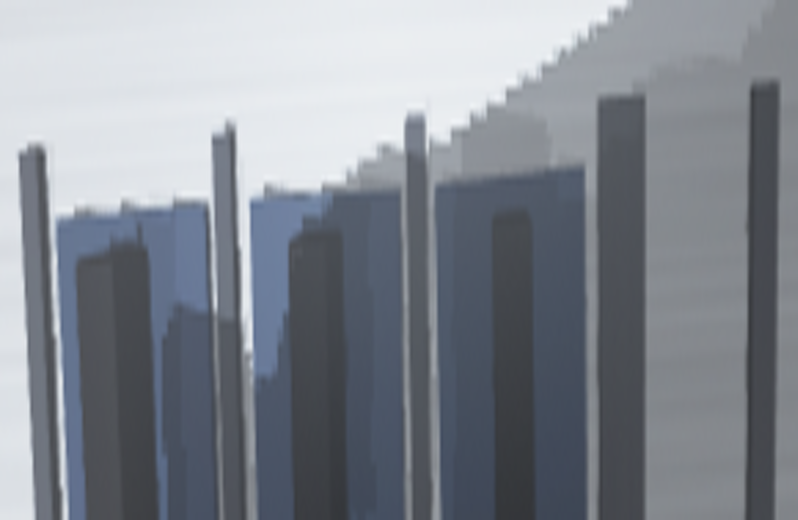

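```bash
cat > fit.py <<'E'
from h import *
import pickle; s=pickle.load(open("w3.pkl","rb"))
px=[(20,152),(38,152),(213,130),(231,130),(407,115),(425,115),(599,96),(645,96),(760,83),(778,83)]
ty=[-120,-114,-56,-50,8,14,72,87,123,129]
W=np.array([ray(s,145+u/2.75,115+v/8,.058)[:2] for u,v in px]); T=np.array([(-.060,y/1000) for y in ty])
Tm,Wm=T.mean(0),W.mean(0); a=np.angle(np.sum(((W-Wm)@[1,1j])*np.conj((T-Tm)@[1,1j])))
c=np.array([[np.cos(a),-np.sin(a)],[np.sin(a),np.cos(a)]]); o=Wm-c@Tm
print("yaw",np.degrees(a),"org",o,"\nres mm",np.round(1000*(W-(T@c.T+o)),1).tolist())
for n,p in dict(bay1=(.008,-.085),bay2=(.008,-.021),bay3=(.008,.043),lane=(.056,.105),foot=(.05,0),footL=(.05,.146)).items(): print(n,c@p+o)
E
python3 fit.py
```

```text
yaw 6.421174320449577 org [ 0.6830784  -0.00206151] 
res mm [[0.1, -0.2], [0.3, -0.2], [-0.3, -0.2], [-0.2, -0.3], [-0.1, -0.1], [0.1, -0.1], [-0.1, -0.8], [0.3, -0.6], [-0.2, 1.2], [0.0, 1.2]]
bay1 [ 0.70053428 -0.08563359]
bay2 [ 0.69337677 -0.02203508]
bay3 [0.68621925 0.04156342]
lane [0.72698429 0.10854261]
foot [0.73276473 0.0035303 ]
footL [0.71643665 0.14861439]
```

```bash
cat >> h.py <<'E'
A=np.radians(6.42); C=np.array([[np.cos(A),-np.sin(A)],[np.sin(A),np.cos(A)]]); O=np.array([.6831,-.0021])
def tw(x,y): return C@np.array([x,y])+O
def wt(p): return C.T@(np.array(p[:2])-O)
YT=6.42-180
def tt(x,y,z): 
    print("now in tester",np.round(wt(get_obs()["tool_pos"]),4)); q=tw(x,y); return tgt(q[0],q[1],z,YT)
E
python3 - <<'E'
from h import *
tt(-.095,.105,.13)
E
```

```text
now in tester [0.0095 0.0347]
clock 8.3 pos [0.6887 0.0334 0.3011] rpy [ 1.7998e+02  7.0000e-02 -1.7530e+02] j6 -104 TURN [ 0.   0.1 -1.7] SHIFT after turn [10.45  7.03 17.11]
```

Request:
{"fn": "play_rows", "kwargs": {"plan": [[0, 0, 0, 0, 0, -1.7], [3.5, 2.3, 0, 0, 0, 0], [3.5, 2.3, 0, 0, 0, 0], [3.4, 2.4, 0, 0, 0, 0], [0, 0, 4, 0, 0, 0], [0, 0, 4, 0, 0, 0], [0, 0, 4, 0, 0, 0], [0, 0, 4, 0, 0, 0], [0, 0, 1, 0, 0, 0], [0, 0, 0, 0, 0, 0], [0, 0, 0, 0, 0, 0]]}}

```text
clock: 9.27
tool_pos: [0.5795, 0.0913, 0.1319]
orientation: [-180.0, 0.1, -173.6]
force: [0.6, -0.0, 0.1]
opening: 0.0118
gripper_force: 30.0
```

Run:
```python
from h import *
tt(-.095,.105,.093)
s=cam("wrist"); cv2.imwrite("pics/w4.png",s["frame"][180:400,150:500,::-1])
```

```text
now in tester [-0.0925  0.1044]
clock 9.3 pos [0.5795 0.0913 0.1319] rpy [-1.7998e+02  9.0000e-02 -1.7361e+02] j6 -112 TURN [-0.   0.1 -0. ] SHIFT after turn [0.25 0.06 3.89]
```

Request:
{"fn": "play_rows", "kwargs": {"plan": [[0.2, 0.05, 2.0, 0, 0, 0], [0, 0, 1.2, 0, 0, 0], [0, 0, 0.7, 0, 0, 0], [0, 0, 0.2, 0, 0, 0], [0, 0, 0, 0, 0, 0], [0, 0, 0, 0, 0, 0]]}}

```text
clock: 9.82
tool_pos: [0.5778, 0.0918, 0.0909]
orientation: [180.0, 0.2, -173.7]
force: [-0.7, 0.1, -0.3]
opening: 0.0116
gripper_force: 30.0
```

Request:
{"fn": "play_rows", "kwargs": {"plan": [[-1, 0, 0, 0, 0, 0], [-1, 0, 0, 0, 0, 0], [-0.7, 0, 0, 0, 0, 0], [-0.7, 0, 0, 0, 0, 0], [-0.7, 0, 0, 0, 0, 0], [-0.7, 0, 0, 0, 0, 0], [-0.7, 0, 0, 0, 0, 0], [-0.7, 0, 0, 0, 0, 0], [-0.7, 0, 0, 0, 0, 0], [0, 0, 0, 0, 0, 0]]}}

```text
clock: 10.65
tool_pos: [0.6426, 0.0972, 0.0906]
orientation: [-179.9, -0.4, -173.7]
force: [-18.9, -3.7, 22.1]
opening: 0.0119
gripper_force: 30.0
```

Request:
{"fn": "play_rows", "kwargs": {"plan": [[-0.6, 0, 0, 0, 0, 0], [-0.6, 0, 0, 0, 0, 0], [-0.6, 0, 0, 0, 0, 0], [-0.6, 0, 0, 0, 0, 0], [-0.3, 0, 0, 0, 0, 0], [0, 0, 0, 0, 0, 0]]}}

```text
clock: 11.15
tool_pos: [0.6703, 0.1006, 0.0906]
orientation: [-179.9, -0.3, -173.7]
force: [-14.5, -2.7, 17.2]
opening: 0.0117
gripper_force: 30.0
```

Run:
```python
from h import *
print(get_obs()["force"]); tt(.006,.105,.09)
s=cam("scene"); save(s,"pics/s1.png"); print(spot_point("scene","wedge")[:2],proj(s,[*tw(.05,0),.056]))
```

```text
[-14.48198644  -2.68580826  17.1736006 ]
now in tester [-0.0013  0.1035]
clock 11.2 pos [0.6703 0.1006 0.0906] rpy [-179.91   -0.28 -173.69] j6 -109 TURN [-0.1 -0.3 -0.1] SHIFT after turn [-0.73  0.15  0.06]
[{'position': [0.7187, 0.106, 0.0527], 'score': 0.97}] (np.float64(287.7393000095054), np.float64(309.5750704298631))
```

Request:
{"fn": "play_rows", "kwargs": {"plan": [[-0.4, 0, 0, 0, 0, 0], [-0.4, 0, 0, 0, 0, 0], [-0.2, 0, 0, 0, 0, 0], [0, 0, 0, 0, 0, 0]]}}

```text
clock: 11.58
tool_pos: [0.6799, 0.1018, 0.0906]
orientation: [-179.9, -0.3, -173.7]
force: [-15.0, -1.9, 17.7]
opening: 0.0115
gripper_force: 30.0
```

Run:
```python
from h import *
print(get_obs()["force"]); tt(.006,.105,.09)
s=cam("scene"); cv2.imwrite("pics/s1.png",cv2.resize(s["frame"][220:440,140:420,::-1],None,fx=2.7,fy=2.7)); print(spot_point("scene","wedge")[:1])
```

```text
[-15.03465458  -1.90311954  17.68034473]
now in tester [0.0085 0.1036]
clock 11.6 pos [0.6799 0.1018 0.0906] rpy [-179.91   -0.3  -173.69] j6 -108 TURN [-0.1 -0.3 -0.1] SHIFT after turn [0.25 0.14 0.06]
[{'position': [0.7299, 0.1083, 0.0521], 'score': 0.71}]
```

View pics/s1.png

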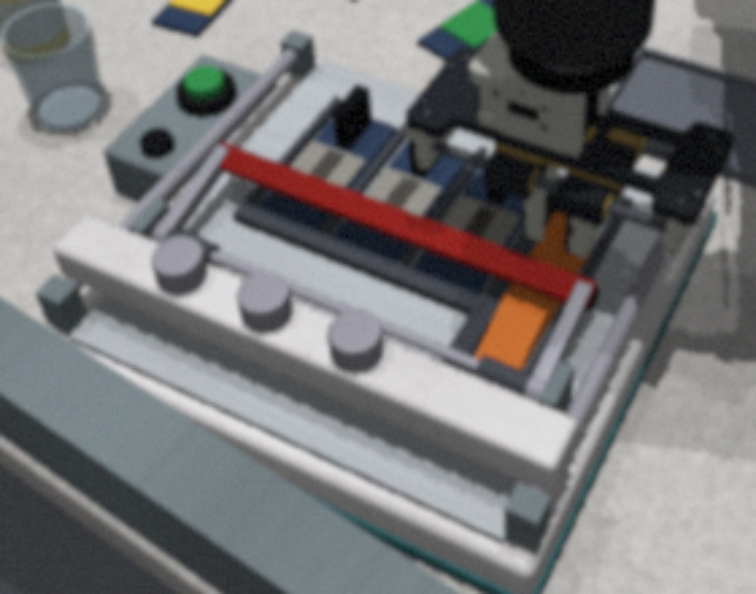

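Request:
{"fn": "play_rows", "kwargs": {"plan": [[0, 0, 0, 0, 0, 0], [0, 0, 0, 0, 0, 0], [0, 0, 0, 0, 0, 0], [0, 0, 0, 0, 0, 0], [0, 0, -2.5, 0, 0, 0], [0, 0, -3.5, 0, 0, 0], [1.9, -3, -1, 0, 0, 0], [1.9, -3, 0, 0, 0, 0], [0, 0, 0, 0, 0, 0], [0, 0, 0, 0, 0, 0]], "grip": 3.2}}

```text
clock: 12.52
tool_pos: [0.6506, 0.0378, 0.1597]
orientation: [180.0, 0.1, -173.8]
force: [0.3, -0.1, -0.3]
opening: 0.0318
gripper_force: 0.0
```

Run:
```python
from h import *
print(get_obs()["force"],get_obs()["opening"]); tt(-.030,.043,.083)
import pickle; s=pickle.load(open("w3.pkl","rb"))
for u,v in [(492,215),(532,215),(290,237),(320,237),(78,260),(118,260)]: print(wt(ray(s,145+u/2.75,115+v/8,.092)))
s=cam("scene"); print([(q["position"],wt(q["position"])) for q in spot_point("scene","wedge")[:1]])
hsv=cv2.cvtColor(s["frame"],cv2.COLOR_RGB2HSV);m=((hsv[:,:,0]<6)|(hsv[:,:,0]>174))&(hsv[:,:,1]>150)&(hsv[:,:,2]>70);m[:260]=0;m[345:]=0;m[:,:200]=0;m[:,380:]=0
print(cv2.minAreaRect(np.argwhere(m)[:,::-1].astype(np.float32)))
```

```text
[ 0.27443007 -0.13139481 -0.32185155] 0.03178003560295636
now in tester [-0.0278  0.0433]
clock 12.5 pos [0.6506 0.0378 0.1597] rpy [ 1.7999e+02  5.0000e-02 -1.7378e+02] j6 -104 TURN [ 0.   0.1 -0.2] SHIFT after turn [ 0.22 -0.03  7.67]
[-0.04891953  0.03573918]
[-0.04855319  0.0478359 ]
[-0.04854279 -0.02552228]
[-0.04826757 -0.0164338 ]
[-0.04815508 -0.09004099]
[-0.04778746 -0.07790077]
[([0.6835, 0.0409, 0.0502], array([0.00520557, 0.04268562]))]
((287.1200256347656, 302.5259704589844), (137.08497619628906, 11.114059448242188), 20.323135375976562)
```

Request:
{"fn": "play_rows", "kwargs": {"plan": [[0.2, 0, 2.6, 0, 0, 0], [0, 0, 2.6, 0, 0, 0], [0, 0, 1.6, 0, 0, 0], [0, 0, 0.8, 0, 0, 0], [0, 0, 0, 0, 0, 0], [0, 0, 0, 0, 0, 0]]}}

```text
clock: 13.12
tool_pos: [0.6494, 0.0395, 0.083]
orientation: [-180.0, -0.0, -173.6]
force: [0.1, 0.4, 0.8]
opening: 0.0323
gripper_force: 0.0
```

Request:
{"fn": "play_rows", "kwargs": {"plan": [[0, 0, 0, 0, 0, 0], [0, 0, 0, 0, 0, 0], [0, 0, 0, 0, 0, 0], [0, 0, 0, 0, 0, 0], [0, 0, -0.3, 0, 0, 0], [1, 0, 0, 0, 0, 0], [1.5, 0, 0, 0, 0, 0], [2, 0, 0, 0, 0, 0], [3, 0, 0, 0, 0, 0], [0, 0, 0, 0, 0, 0]], "grip": 0}}

```text
clock: 13.95
tool_pos: [0.5682, 0.0295, 0.0855]
orientation: [180.0, -0.3, -173.8]
force: [-1.3, 0.4, -1.9]
opening: 0.0114
gripper_force: 29.9
```

Run:
```python
from h import *
print(get_obs()["force"],get_obs()["opening"])
s=cam("top"); hsv=cv2.cvtColor(s["frame"],cv2.COLOR_RGB2HSV); m=(hsv[:,:,0]>105)&(hsv[:,:,0]<125)&(hsv[:,:,1]>190); m[:,:100]=0; m[:,200:]=0;m[:190]=0;m[290:]=0
for r in [cv2.minAreaRect(np.argwhere(m)[:,::-1].astype(np.float32))]:
    print(r); print([np.round(ray(s,u,v,.028)[:2],3).tolist() for u,v in cv2.boxPoints(r)])
print([(wt(q["position"]),q["score"]) for q in spot_point("top","wedge")[:2]])
tgt(.51,.39,.2,-175)
```

```text
[-1.29007904  0.35562223 -1.90915136] 0.01138406635276476
((137.5128631591797, 239.31668090820312), (56.02012634277344, 73.46843719482422), 4.0141754150390625)
[[0.416, 0.506], [0.624, 0.496], [0.61, 0.336], [0.402, 0.349]]
[(array([0.05665107, 0.10281024]), 0.62), (array([-0.29846068, -0.21990642]), 0.16)]
clock 14.1 pos [0.573  0.0306 0.0866] rpy [ 1.7999e+02  1.0000e-02 -1.7366e+02] j6 -106 TURN [0.  0.  1.3] SHIFT after turn [  3.15  36.36 -11.34]
```

Request:
{"fn": "play_rows", "kwargs": {"plan": [[0, 0, -3.7, 0, 0, 0], [0, 0, -3.7, 0, 0, 4.6], [0, 0, 0, 0, 0, 4.7], [1, 3.47, 0, 0, 0, 0], [1, 3.47, 0, 0, 0, 0], [1, 3.47, 0, 0, 0, 0], [1, 3.47, 0, 0, 0, 0], [1, 3.47, 0, 0, 0, 0], [1, 3.47, 0, 0, 0, 0], [1, 3.47, 0, 0, 0, 0], [1, 3.47, 0, 0, 0, 0], [1, 3.47, 0, 0, 0, 0], [1, 3.47, 0, 0, 0, 0], [1, 3.47, 0, 0, 0, 0], [1, 3.47, 0, 0, 0, 0], [0, 0, 2, 0, 0, 0], [0, 0, 3, 0, 0, 0], [0, 0, 0, 0, 0, 0], [0, 0, 0, 0, 0, 0]]}}

```text
clock: 15.63
tool_pos: [0.4756, 0.452, 0.1086]
orientation: [-179.8, -0.1, 177.0]
force: [-0.4, 0.3, -0.5]
opening: 0.0119
gripper_force: 29.9
```

Run:
```python
from h import *
s=cam("wrist"); save(s,"pics/w5.png")
print([(q["position"],q["score"]) for t in ("tested_tray","worn1") for q in spot_point("wrist",t)[:2]])
tgt(.4752,.453,.040,-183)
```

```text
[([0.5102, 0.4492, 0.0736], 0.98)]
clock 15.8 pos [0.4771 0.4533 0.1119] rpy [1.7990e+02 9.0000e-02 1.7702e+02] j6 -154 TURN [0.1 0.1 0. ] SHIFT after turn [ 0.19 -0.04  7.19]
```

View pics/w5.png

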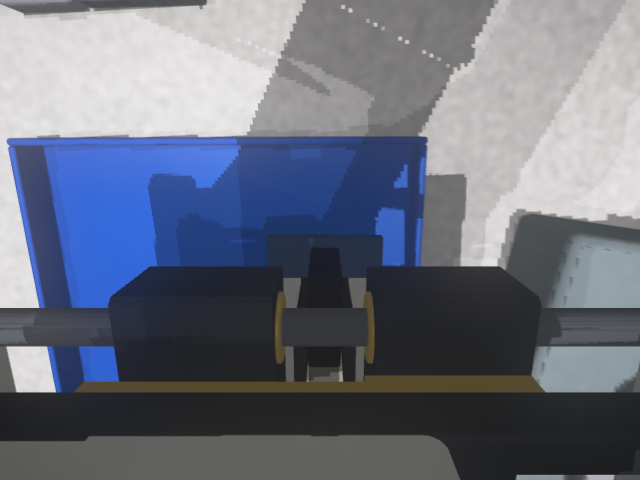

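Request:
{"fn": "play_rows", "kwargs": {"plan": [[0.1, 0, 3, 0, 0, 0], [0, 0, 2.5, 0, 0, 0], [0, 0, 1.2, 0, 0, 0], [0, 0, 0.5, 0, 0, 0], [0, 0, 0, 0, 0, 0], [0, 0, 0, 0, 0, 0]]}}

```text
clock: 16.28
tool_pos: [0.4759, 0.4536, 0.0397]
orientation: [179.9, 0.1, 177.0]
force: [-0.8, -0.1, -1.8]
opening: 0.0119
gripper_force: 30.0
```

Request:
{"fn": "play_rows", "kwargs": {"plan": [[0, 0, 0, 0, 0, 0], [0, 0, 0, 0, 0, 0], [0, 0, -3, 0, 0, 0], [0, 0, -4, 0, 0, 0], [0, 0, -4, 0, 0, -4.7], [0, 0, -1, 0, 0, -4.7], [0, 0, 0, 0, 0, 0], [0, 0, 0, 0, 0, 0]], "grip": 2.8}}

```text
clock: 16.95
tool_pos: [0.4754, 0.4535, 0.16]
orientation: [179.8, 0.1, -173.6]
force: [0.0, -0.3, -1.3]
opening: 0.0281
gripper_force: 0.0
```

Run:
```python
from h import *
tt(-.030,-.021,.083)
```

```text
now in tester [-0.1554  0.4759]
clock 16.9 pos [0.4754 0.4535 0.16  ] rpy [ 1.7983e+02  1.1000e-01 -1.7362e+02] j6 -144 TURN [ 0.2  0.1 -0. ] SHIFT after turn [-12.54 -49.69   7.7 ]
```

Request:
{"fn": "play_rows", "kwargs": {"plan": [[-0.965, -3.82, 0, 0, 0, 0], [-0.965, -3.82, 0, 0, 0, 0], [-0.965, -3.82, 0, 0, 0, 0], [-0.965, -3.82, 0, 0, 0, 0], [-0.965, -3.82, 0, 0, 0, 0], [-0.965, -3.82, 0, 0, 0, 0], [-0.965, -3.82, 0, 0, 0, 0], [-0.965, -3.82, 0, 0, 0, 0], [-0.965, -3.82, 0, 0, 0, 0], [-0.965, -3.82, 0, 0, 0, 0], [-0.965, -3.82, 0, 0, 0, 0], [-0.965, -3.82, 0, 0, 0, 0], [-0.965, -3.82, 0, 0, 0, 0], [0, 0, 0, 0, 0, 0], [0, 0, 2.6, 0, 0, 0], [0, 0, 2.6, 0, 0, 0], [0, 0, 1.7, 0, 0, 0], [0, 0, 0.8, 0, 0, 0], [0, 0, 0, 0, 0, 0], [0, 0, 0, 0, 0, 0]]}}

```text
clock: 18.62
tool_pos: [0.6553, -0.0266, 0.0808]
orientation: [-180.0, -0.1, -173.6]
force: [0.3, -0.4, 0.6]
opening: 0.0284
gripper_force: 0.0
```

Request:
{"fn": "play_rows", "kwargs": {"plan": [[0, 0, 0, 0, 0, 0], [0, 0, 0, 0, 0, 0], [0, 0, 0, 0, 0, 0], [0, 0, 0, 0, 0, 0], [0, 0, -0.3, 0, 0, 0], [1, 0, 0, 0, 0, 0], [1.5, 0, 0, 0, 0, 0], [2, 0, 0, 0, 0, 0], [3, 0, 0, 0, 0, 0], [0, 0, -3.7, 0, 0, 0], [0, 0, -3.7, 0, 0, 4.6], [0, 0, 0, 0, 0, 4.7], [0, 0, 0, 0, 0, 0], [0, 0, 0, 0, 0, 0]], "grip": 0}}

```text
clock: 19.78
tool_pos: [0.5799, -0.035, 0.1582]
orientation: [180.0, 0.0, 177.2]
force: [0.1, -0.7, -1.2]
opening: 0.0117
gripper_force: 30.0
```

Run:
```python
from h import *
print(get_obs()["opening"]);tgt(.472,.393,.040,-183)
```

```text
0.011729421692299444
clock 19.8 pos [ 0.5799 -0.035   0.1582] rpy [179.96   0.   177.23] j6 -109 TURN [0.  0.  0.2] SHIFT after turn [13.02 42.17 11.82]
```

Request:
{"fn": "play_rows", "kwargs": {"plan": [[1.085, 3.514, 0, 0, 0, 0], [1.085, 3.514, 0, 0, 0, 0], [1.085, 3.514, 0, 0, 0, 0], [1.085, 3.514, 0, 0, 0, 0], [1.085, 3.514, 0, 0, 0, 0], [1.085, 3.514, 0, 0, 0, 0], [1.085, 3.514, 0, 0, 0, 0], [1.085, 3.514, 0, 0, 0, 0], [1.085, 3.514, 0, 0, 0, 0], [1.085, 3.514, 0, 0, 0, 0], [1.085, 3.514, 0, 0, 0, 0], [1.085, 3.514, 0, 0, 0, 0], [0, 0, 0, 0, 0, 0], [0, 0, 3.5, 0, 0, 0], [0, 0, 3.5, 0, 0, 0], [0, 0, 2.8, 0, 0, 0], [0, 0, 1.5, 0, 0, 0], [0, 0, 0.5, 0, 0, 0], [0, 0, 0, 0, 0, 0], [0, 0, 0, 0, 0, 0]]}}

```text
clock: 21.45
tool_pos: [0.4715, 0.392, 0.0391]
orientation: [-179.9, -0.1, 177.2]
force: [-0.4, 0.2, -1.8]
opening: 0.0118
gripper_force: 30.0
```

Request:
{"fn": "play_rows", "kwargs": {"plan": [[0, 0, 0, 0, 0, 0], [0, 0, 0, 0, 0, 0], [0, 0, -3, 0, 0, 0], [0, 0, -4, 0, 0, 0], [0, 0, -4, 0, 0, -4.7], [0, 0, -1, 0, 0, -4.7], [0, 0, 0, 0, 0, 0], [0, 0, 0, 0, 0, 0]], "grip": 2.8}}

```text
clock: 22.12
tool_pos: [0.4722, 0.3931, 0.1617]
orientation: [179.8, 0.1, -173.5]
force: [0.3, -0.5, -0.5]
opening: 0.0277
gripper_force: 0.0
```

Run:
```python
from h import *
tt(-.030,-.085,.083)
```

```text
now in tester [-0.1654  0.4163]
clock 22.1 pos [0.4722 0.3931 0.1617] rpy [ 1.7985e+02  1.1000e-01 -1.7351e+02] j6 -141 TURN [0.2 0.1 0.1] SHIFT after turn [-13.54 -50.13   7.87]
```

Request:
{"fn": "play_rows", "kwargs": {"plan": [[-1.04, -3.856, 0, 0, 0, 0], [-1.04, -3.856, 0, 0, 0, 0], [-1.04, -3.856, 0, 0, 0, 0], [-1.04, -3.856, 0, 0, 0, 0], [-1.04, -3.856, 0, 0, 0, 0], [-1.04, -3.856, 0, 0, 0, 0], [-1.04, -3.856, 0, 0, 0, 0], [-1.04, -3.856, 0, 0, 0, 0], [-1.04, -3.856, 0, 0, 0, 0], [-1.04, -3.856, 0, 0, 0, 0], [-1.04, -3.856, 0, 0, 0, 0], [-1.04, -3.856, 0, 0, 0, 0], [-1.04, -3.856, 0, 0, 0, 0], [0, 0, 0, 0, 0, 0], [0, 0, 2.6, 0, 0, 0], [0, 0, 2.6, 0, 0, 0], [0, 0, 1.8, 0, 0, 0], [0, 0, 0.8, 0, 0, 0], [0, 0, 0, 0, 0, 0], [0, 0, 0, 0, 0, 0]]}}

```text
clock: 23.78
tool_pos: [0.6632, -0.09, 0.0817]
orientation: [-180.0, -0.1, -173.5]
force: [-0.2, -0.0, 1.3]
opening: 0.0278
gripper_force: 0.0
```

Request:
{"fn": "play_rows", "kwargs": {"plan": [[0, 0, 0, 0, 0, 0], [0, 0, 0, 0, 0, 0], [0, 0, 0, 0, 0, 0], [0, 0, 0, 0, 0, 0], [0, 0, -0.3, 0, 0, 0], [1, 0, 0, 0, 0, 0], [1.5, 0, 0, 0, 0, 0], [2, 0, 0, 0, 0, 0], [3, 0, 0, 0, 0, 0], [0, 0, -3.7, 0, 0, 0], [0, 0, -3.7, 0, 0, 4.6], [0, 0, 0, 0, 0, 4.7], [0, 0, 0, 0, 0, 0], [0, 0, 0, 0, 0, 0]], "grip": 0}}

```text
clock: 24.95
tool_pos: [0.5878, -0.0984, 0.1592]
orientation: [180.0, 0.0, 177.3]
force: [-0.5, 0.6, -1.8]
opening: 0.0119
gripper_force: 30.0
```

Run:
```python
from h import *
print(get_obs()["opening"]);tgt(.469,.333,.040,-183)
```

```text
0.011945646831372302
clock 24.9 pos [ 0.5878 -0.0984  0.1592] rpy [179.96   0.   177.33] j6 -102 TURN [0.  0.  0.3] SHIFT after turn [14.12 42.46 11.92]
```

Request:
{"fn": "play_rows", "kwargs": {"plan": [[1.177, 3.538, 0, 0, 0, 0], [1.177, 3.538, 0, 0, 0, 0], [1.177, 3.538, 0, 0, 0, 0], [1.177, 3.538, 0, 0, 0, 0], [1.177, 3.538, 0, 0, 0, 0], [1.177, 3.538, 0, 0, 0, 0], [1.177, 3.538, 0, 0, 0, 0], [1.177, 3.538, 0, 0, 0, 0], [1.177, 3.538, 0, 0, 0, 0], [1.177, 3.538, 0, 0, 0, 0], [1.177, 3.538, 0, 0, 0, 0], [1.177, 3.538, 0, 0, 0, 0], [0, 0, 0, 0, 0, 0], [0, 0, 3.5, 0, 0, 0], [0, 0, 3.5, 0, 0, 0], [0, 0, 2.9, 0, 0, 0], [0, 0, 1.5, 0, 0, 0], [0, 0, 0.5, 0, 0, 0], [0, 0, 0, 0, 0, 0], [0, 0, 0, 0, 0, 0]]}}

```text
clock: 26.62
tool_pos: [0.4676, 0.3316, 0.0391]
orientation: [-179.9, -0.1, 177.3]
force: [-0.2, -0.6, -0.9]
opening: 0.0118
gripper_force: 30.0
```

Request:
{"fn": "play_rows", "kwargs": {"plan": [[0, 0, 0, 0, 0, 0], [0, 0, 0, 0, 0, 0], [0, 0, -3, 0, 0, 0], [0, 0, -4, 0, 0, 0], [0, 0, -4, 0, 0, 0], [0, 0, -3, 0, 0, 0], [0, 0, 0, 0, 0, 0], [0, 0, 0, 0, 0, 0]], "grip": 2.8}}

```text
clock: 27.28
tool_pos: [0.469, 0.3333, 0.1828]
orientation: [179.7, 0.2, 177.3]
force: [-0.1, -0.4, -0.7]
opening: 0.028
gripper_force: 0.0
```

```bash
cat >> h.py <<'E'
HUE=dict(green=(50,80,100,60),yellow=(24,33,150,100),maroon=(165,180,90,35))
def plaque(s,n,near,z=.009,rad=.05):
    "plaque centre and long-axis yaw in world, near a known world point"
    lo,hi,sat,val=HUE[n]; h=cv2.cvtColor(s["frame"],cv2.COLOR_RGB2HSV)
    m=(h[:,:,0]>=lo)&(h[:,:,0]<=hi)&(h[:,:,1]>sat)&(h[:,:,2]>val)
    p=np.argwhere(m)[:,::-1]; W=np.array([ray(s,u,v,z)[:2] for u,v in p]) if len(p) else np.zeros((0,2))
    k=np.linalg.norm(W-np.array(near)[:2],axis=1)<rad if len(W) else []
    W=W[k]
    if len(W)<10: return print(n,"few px",len(W))
    r=cv2.minAreaRect((W*1000).astype(np.float32)); print(n,len(W),"centre",np.round(W.mean(0),4),"rect",[np.round(x,1) for x in r]); return W.mean(0)
E
python3 - <<'E'
from h import *
tgt(.44,-.15,.2,-180)
s=cam("top"); save(s,"pics/top1.png")
for t in ("green","yellow","maroon"):
    q=spot_point("top",t); print(t,[(np.round(a["position"],3).tolist(),round(a["score"],2)) for a in q[:2]])
    plaque(s,t,dict(green=(.45,-.115),yellow=(.55,-.365),maroon=(.42,-.255))[t],rad=.08)
print([(wt(q["position"]),q["score"]) for q in spot_point("top","wedge")[:2]])
print([(q["position"],q["score"]) for q in spot_point("top","worn1")])
E
```

```text
clock 27.3 pos [0.469  0.3333 0.1828] rpy [1.7974e+02 1.7000e-01 1.7726e+02] j6 -148 TURN [ 0.3  0.2 -2.7] SHIFT after turn [  2.9  -48.33  -1.72]
green [([0.443, -0.117, -0.004], 0.95)]
green 282 centre [ 0.45   -0.1196] rect [array([ 450. , -119.6]), array([45.6, 50.1]), np.float64(80.8)]
yellow [([0.538, -0.364, -0.003], 0.82), ([0.511, 0.391, 0.004], 0.49)]
yellow few px 0
maroon [([0.412, -0.253, -0.002], 0.78)]
maroon 262 centre [ 0.4218 -0.2564] rect [array([ 421.6, -256.2]), array([44., 48.]), np.float64(80.8)]
[(array([0.05443259, 0.10366366]), 0.97)]
[([0.2513, -0.2546, -0.005], 0.82), ([0.5032, 0.3306, 0.0041], 0.49), ([0.5066, 0.3893, 0.0057], 0.44)]
```

View pics/top1.png

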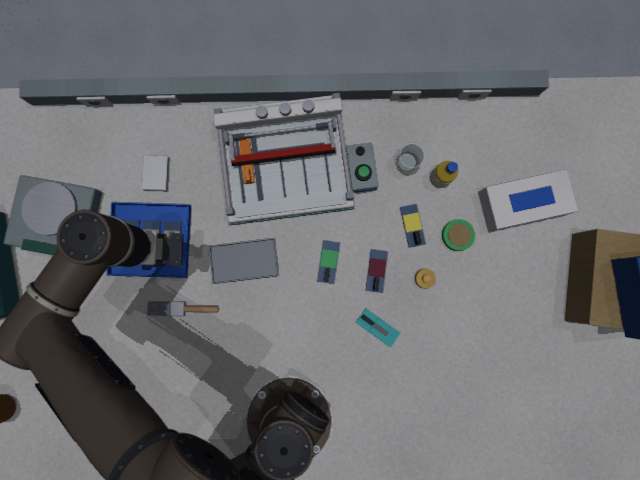

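Request:
{"fn": "play_rows", "kwargs": {"plan": [[0, 0, 0, 0, 0, 6.5], [-0.07, -3.74, 0, 0, 0, 0], [-0.07, -3.74, 0, 0, 0, 0], [-0.07, -3.74, 0, 0, 0, 0], [-0.07, -3.74, 0, 0, 0, 0], [-0.07, -3.74, 0, 0, 0, 0], [-0.07, -3.74, 0, 0, 0, 0], [-0.07, -3.74, 0, 0, 0, 0], [-0.07, -3.74, 0, 0, 0, 0], [-0.07, -3.74, 0, 0, 0, 0], [-0.07, -3.74, 0, 0, 0, 0], [-0.07, -3.74, 0, 0, 0, 0], [-0.07, -3.74, 0, 0, 0, 0], [0, 0, 4, 0, 0, 0], [0, 0, 3, 0, 0, 0], [0, 0, 0, 0, 0, 0], [0, 0, 0, 0, 0, 0]], "grip": 4.5}}

```text
clock: 29.0
tool_pos: [0.4029, -0.1124, 0.1092]
orientation: [-179.9, -0.3, 170.7]
force: [0.4, 0.3, 0.3]
opening: 0.0452
gripper_force: 0.0
```

Run:
```python
from h import *
s=cam("wrist"); save(s,"pics/w6.png")
print([(q["position"],q["score"]) for q in spot_point("wrist","green")[:2]])
tgt(.4055,-.111,.033,-189.2)
s=cam("top"); plaque(s,"yellow",(.55,-.365),rad=.08)
q=cv2.cvtColor(s["frame"],cv2.COLOR_RGB2HSV)[215:228,405:420]; print(q[::4,::4].tolist())
```

```text
[([0.4392, -0.1193, -0.0001], 0.65)]
clock 29.1 pos [ 0.4052 -0.1116  0.1112] rpy [-1.7998e+02  4.0000e-02  1.7081e+02] j6 -111 TURN [-0.  0.  0.] SHIFT after turn [-0.02  0.06  7.82]
yellow few px 0
[[[28, 127, 156], [28, 140, 166], [28, 140, 166], [28, 141, 165]], [[28, 141, 165], [28, 140, 166], [28, 141, 165], [28, 141, 165]], [[28, 138, 166], [28, 139, 165], [28, 139, 165], [28, 139, 165]], [[28, 120, 128], [28, 139, 165], [28, 141, 165], [28, 141, 165]]]
```

View pics/w6.png

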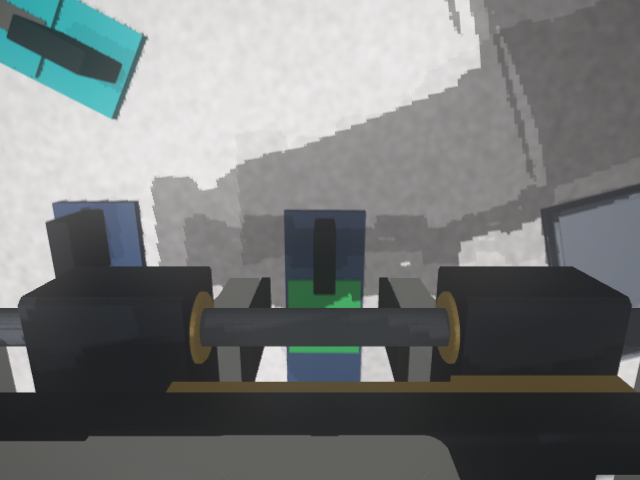

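Request:
{"fn": "play_rows", "kwargs": {"plan": [[0, 0, 3, 0, 0, 0], [0, 0, 2.5, 0, 0, 0], [0, 0, 1.5, 0, 0, 0], [0, 0, 0.8, 0, 0, 0], [0, 0, 0, 0, 0, 0], [0, 0, 0, 0, 0, 0]]}}

```text
clock: 29.65
tool_pos: [0.4051, -0.1115, 0.033]
orientation: [180.0, 0.1, 170.8]
force: [-0.5, -0.3, 0.0]
opening: 0.0449
gripper_force: 0.0
```

Request:
{"fn": "play_rows", "kwargs": {"plan": [[0, 0, 0, 0, 0, 0], [0, 0, 0, 0, 0, 0], [0, 0, 0, 0, 0, 0], [0, 0, 0, 0, 0, 0], [0, 0, 0, 0, 0, 0], [0, 0, -2.7, 0, 0, 0], [0, 0, -4, 0, 0, 0], [0, 0, -4, 0, 0, -5.2], [0, 0, -2, 0, 0, -5.2], [0, 0, 0, 0, 0, -5.2], [0, 0, 0, 0, 0, 0], [0, 0, 0, 0, 0, 0]], "grip": 0}}

```text
clock: 30.65
tool_pos: [0.4035, -0.1119, 0.1588]
orientation: [180.0, -0.0, -173.9]
force: [-0.5, 0.2, -2.0]
opening: 0.0119
gripper_force: 30.0
```

Run:
```python
from h import *
print(get_obs()["opening"]);tt(-.080,-.021,.085)
```

```text
0.011902714729049134
now in tester [-0.2901 -0.0778]
clock 30.6 pos [ 0.4035 -0.1119  0.1588] rpy [ 1.7998e+02 -2.0000e-02 -1.7386e+02] j6 -96 TURN [ 0.  -0.  -0.3] SHIFT after turn [-21.01   5.68   7.38]
```

Request:
{"fn": "play_rows", "kwargs": {"plan": [[-3, 0.81, 0, 0, 0, -0.3], [-3, 0.81, 0, 0, 0, 0], [-3, 0.81, 0, 0, 0, 0], [-3, 0.81, 0, 0, 0, 0], [-3, 0.81, 0, 0, 0, 0], [-3, 0.81, 0, 0, 0, 0], [-3, 0.81, 0, 0, 0, 0], [0, 0, 3.5, 0, 0, 0], [0, 0, 2.4, 0, 0, 0], [0, 0, 0, 0, 0, 0], [0, 0, 0, 0, 0, 0]]}}

```text
clock: 31.57
tool_pos: [0.6048, -0.0317, 0.0972]
orientation: [-180.0, -0.3, -173.5]
force: [0.0, 0.4, 0.1]
opening: 0.012
gripper_force: 30.0
```

```bash
python3 - <<'E'
from h import *
tt(-.080,-.021,.085)
HUE["yellow"]=(24,33,100,100)
s=cam("top"); plaque(s,"yellow",(.55,-.365),rad=.08)
print([(wt(q["position"]),q["score"]) for q in spot_point("top","wedge")[:2]])
E
sed -i 's/yellow=(24,33,150,100)/yellow=(24,33,100,100)/' h.py
```

```text
now in tester [-0.0811 -0.0207]
clock 31.6 pos [ 0.6048 -0.0317  0.0972] rpy [-179.96   -0.32 -173.52] j6 -99 TURN [-0.  -0.3  0.1] SHIFT after turn [-0.11 -0.03  1.22]
yellow 275 centre [ 0.5497 -0.3603] rect [array([ 549.5, -360. ]), array([49.7, 45.9]), np.float64(10.3)]
[(array([0.05834041, 0.10262016]), 0.53), (array([ 0.00626492, -0.08473188]), 0.27)]
```

Request:
{"fn": "play_rows", "kwargs": {"plan": [[0, 0, 0.9, 0, 0, 0], [0, 0, 0.5, 0, 0, 0], [0, 0, 0, 0, 0, 0], [-1, 0, 0, 0, 0, 0], [-1, 0, 0, 0, 0, 0], [-1, 0, 0, 0, 0, 0], [-1, 0, 0, 0, 0, 0], [-0.5, 0, 0, 0, 0, 0], [0, 0, 0, 0, 0, 0], [0, 0, 0, 0, 0, 0]]}}

```text
clock: 32.5
tool_pos: [0.6493, -0.0279, 0.0892]
orientation: [-179.9, -0.1, -173.4]
force: [-14.0, -3.8, 25.6]
opening: 0.012
gripper_force: 30.0
```

Request:
{"fn": "play_rows", "kwargs": {"plan": [[-0.2, 0, 0, 0, 0, 0], [-0.2, 0, 0, 0, 0, 0], [-0.2, 0, 0, 0, 0, 0], [0, 0, 0, 0, 0, 0]]}}

```text
clock: 32.83
tool_pos: [0.6543, -0.0272, 0.0893]
orientation: [-179.9, -0.2, -173.4]
force: [-18.2, -2.3, 28.3]
opening: 0.0118
gripper_force: 30.0
```

Run:
```python
from h import *
tt(-.030,-.021,.085); print(get_obs()["force"])
```

```text
now in tester [-0.0314 -0.0218]
clock 32.8 pos [ 0.6543 -0.0272  0.0893] rpy [-179.91   -0.2  -173.41] j6 -98 TURN [-0.1 -0.2  0.2] SHIFT after turn [-0.14  0.08  0.43]
[-18.24732741  -2.33913567  28.30914291]
```

Run:
```python
from h import *
s=cam("wrist"); a=cv2.resize(s["frame"][60:270,120:520,::-1],(800,420)); 
s=cam("scene"); b=cv2.resize(s["frame"][260:350,200:420,::-1],(440,180)); 
im=np.zeros((600,800,3),np.uint8); im[:420]=a; im[420:,:440]=b
cv2.imwrite("pics/w7.png",im)
```

```text
(no output)
```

View pics/w7.png

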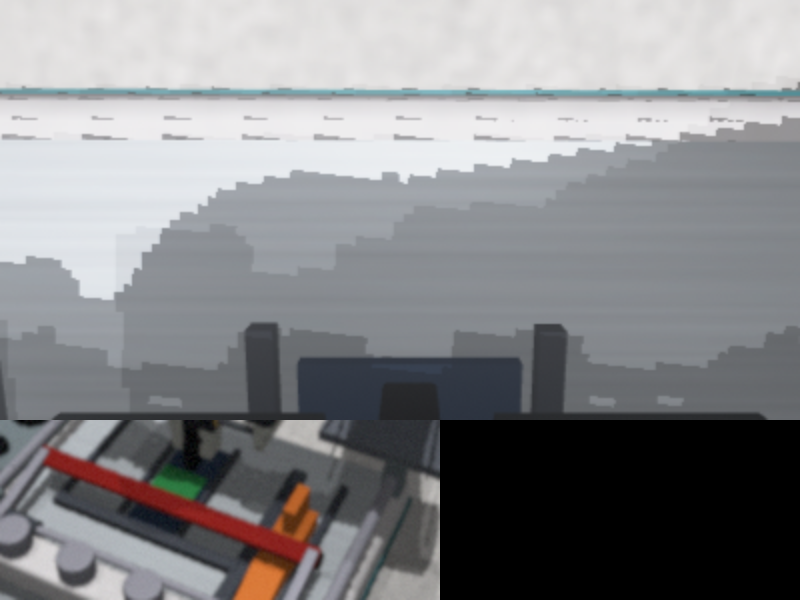

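Request:
{"fn": "play_rows", "kwargs": {"plan": [[0, 0, -0.3, 0, 0, 0], [0, 0, 0, 0, 0, 0], [0, 0, 0, 0, 0, 0], [0, 0, 0, 0, 0, 0]], "grip": 2.8}}

```text
clock: 33.27
tool_pos: [0.657, -0.0255, 0.0888]
orientation: [180.0, 0.0, -173.4]
force: [0.8, -0.1, 0.4]
opening: 0.027
gripper_force: 0.0
```

Run:
```python
from h import *
tt(-.030,-.021,.083); print(get_obs()["force"])
s=cam("scene"); 
print([(np.round(wt(q["position"]),4),q["position"][2],q["score"]) for q in spot_point("scene","green")[:2]])
print([(np.round(wt(q["position"]),4),q["score"]) for q in spot_point("scene","wedge")[:2]])
```

```text
now in tester [-0.0286 -0.0204]
clock 33.3 pos [ 0.657  -0.0255  0.0888] rpy [ 1.7999e+02  1.0000e-02 -1.7339e+02] j6 -98 TURN [0.  0.  0.2] SHIFT after turn [ 0.14 -0.06  0.58]
[ 0.80708714 -0.07287073  0.38571077]
[(array([ 0.0062, -0.0211]), 0.0504, 0.76)]
[(array([0.0585, 0.1047]), 0.92)]
```

Request:
{"fn": "play_rows", "kwargs": {"plan": [[0, 0, 0.5, 0, 0, 0], [0, 0, 0, 0, 0, 0], [0, 0, 0, 0, 0, 0]]}}

```text
clock: 33.67
tool_pos: [0.6566, -0.0256, 0.0833]
orientation: [-180.0, -0.1, -173.4]
force: [-0.3, 0.1, -0.4]
opening: 0.0277
gripper_force: 0.0
```

Request:
{"fn": "play_rows", "kwargs": {"plan": [[0, 0, 0, 0, 0, 0], [0, 0, 0, 0, 0, 0], [0, 0, 0, 0, 0, 0], [0, 0, 0, 0, 0, 0], [-0.2, 0, 0, 0, 0, 0], [-0.2, 0, 0, 0, 0, 0], [0, 0, 0, 0, 0, 0], [0, 0, 0, 0, 0, 0]], "grip": 0}}

```text
clock: 34.33
tool_pos: [0.6574, -0.0256, 0.0841]
orientation: [180.0, -0.4, -173.4]
force: [-12.9, 0.4, 10.8]
opening: 0.0118
gripper_force: 30.0
```

Run:
```python
from h import *
tt(-.030,-.021,.083); print(get_obs()["force"])
s=cam("scene"); 
print([(np.round(wt(q["position"]),4),q["position"][2],q["score"]) for q in spot_point("scene","green")[:2]])
```

```text
now in tester [-0.0282 -0.0205]
clock 34.3 pos [ 0.6574 -0.0256  0.0841] rpy [ 180.     -0.38 -173.41] j6 -98 TURN [ 0.  -0.4  0.2] SHIFT after turn [ 0.18 -0.05  0.11]
[-12.9039148    0.4260328   10.81968685]
[(array([-0.2194,  0.1535]), -0.0018, 0.32)]
```

Request:
{"fn": "play_rows", "kwargs": {"plan": [[0, 0, 0, 0, 0, 0], [0, 0, 0, 0, 0, 0], [0, 0, 0, 0, 0, 0], [0, 0, -2.5, 0, 0, 0], [0, 0, -4, 0, 0, 0], [0, 0, -1.5, 0, 0, 0], [0, 0, 0, 0, 0, 0]], "grip": 2.8}}

```text
clock: 35.02
tool_pos: [0.6639, -0.0249, 0.1694]
orientation: [-180.0, 0.5, -173.3]
force: [0.7, 0.1, 0.7]
opening: 0.0275
gripper_force: 0.0
```

Run:
```python
from h import *
s=cam("top")
m=plaque(s,"maroon",(.42,-.255),rad=.08)
q=spot_point("top","maroon"); print([(np.round(a["position"],3).tolist(),round(a["score"],2)) for a in q[:2]])
tgt(.377,-.249,.033,-189.2)
```

```text
maroon 260 centre [ 0.4217 -0.2564] rect [array([ 421.6, -256.1]), array([43.7, 48. ]), np.float64(80.8)]
[([0.411, -0.256, -0.0], 0.84)]
clock 35.1 pos [ 0.6616 -0.0249  0.1651] rpy [ 1.7998e+02  1.4000e-01 -1.7338e+02] j6 -98 TURN [ 0.   0.1 15.8] SHIFT after turn [ 24.51 -26.67  13.21]
```

Request:
{"fn": "play_rows", "kwargs": {"plan": [[0, 0, 0, 0, 0, 5.27], [0, 0, 0, 0, 0, 5.27], [0, 0, 0, 0, 0, 5.27], [2.45, -2.667, 0, 0, 0, 0], [2.45, -2.667, 0, 0, 0, 0], [2.45, -2.667, 0, 0, 0, 0], [2.45, -2.667, 0, 0, 0, 0], [2.45, -2.667, 0, 0, 0, 0], [2.45, -2.667, 0, 0, 0, 0], [2.45, -2.667, 0, 0, 0, 0], [2.45, -2.667, 0, 0, 0, 0], [2.45, -2.667, 0, 0, 0, 0], [2.45, -2.667, 0, 0, 0, 0], [0, 0, 3, 0, 0, 0], [0, 0, 2.5, 0, 0, 0], [0, 0, 0, 0, 0, 0], [0, 0, 0, 0, 0, 0]], "grip": 4.5}}

```text
clock: 36.53
tool_pos: [0.3753, -0.2493, 0.1081]
orientation: [-180.0, -0.2, 170.8]
force: [0.6, 0.2, 0.5]
opening: 0.045
gripper_force: 0.0
```

```bash
cat >> h.py <<'E'
def rib(z,v=None):
    s=cam("wrist"); g=s["frame"].sum(2).astype(int); 
    for r in ([v] if v else (230,245,260)):
        c=[u for u in range(290,365) if g[r,u]<140]; 
        if c: print("rib row",r,c[0],c[-1],np.round(ray(s,(c[0]+c[-1])/2,r,z),4))
    c=[r for r in range(180,265) if g[r,325]<140]
    if c: print("rib rear row",c[0],np.round(ray(s,325,c[0],z),4))
    return s
E
python3 - <<'E'
from h import *
rib(.042); print([(np.round(a["position"],3).tolist(),round(a["score"],2)) for a in spot_point("wrist","maroon")[:2]])
tgt(.377,-.249,.033,-189.2)
E
```

```text
rib row 230 313 331 [ 0.3572 -0.2469  0.042 ]
rib row 245 311 332 [ 0.3652 -0.2485  0.042 ]
rib row 260 311 333 [ 0.3734 -0.2496  0.042 ]
rib rear row 228 [ 0.3564 -0.2452  0.042 ]
[([0.414, -0.256, -0.001], 0.62)]
clock 36.6 pos [ 0.3773 -0.2494  0.1098] rpy [-1.7998e+02  1.0000e-02  1.7087e+02] j6 -91 TURN [-0.   0.   0.1] SHIFT after turn [0.03 0.03 7.68]
```

Request:
{"fn": "play_rows", "kwargs": {"plan": [[0, 0, 3, 0, 0, 0], [0, 0, 2.5, 0, 0, 0], [0, 0, 1.5, 0, 0, 0], [0, 0, 0.7, 0, 0, 0], [0, 0, 0, 0, 0, 0], [0, 0, 0, 0, 0, 0]]}}

```text
clock: 37.13
tool_pos: [0.3774, -0.2494, 0.0329]
orientation: [-180.0, 0.0, 170.9]
force: [-0.8, -0.0, 0.8]
opening: 0.0447
gripper_force: 0.0
```

Request:
{"fn": "play_rows", "kwargs": {"plan": [[0, 0, 0, 0, 0, 0], [0, 0, 0, 0, 0, 0], [0, 0, 0, 0, 0, 0], [0, 0, 0, 0, 0, 0], [0, 0, 0, 0, 0, 0], [0, 0, -1, 0, 0, 0], [0, 0, -2, 0, 0, 0], [0, 0, -3, 0, 0, 0], [0, 0, -3, 0, 0, -5.2], [0, 0, -2.5, 0, 0, -5.2], [0, 0, -1, 0, 0, -5.3], [0, 0, 0, 0, 0, 0], [0, 0, 0, 0, 0, 0]], "grip": 0}}

```text
clock: 38.22
tool_pos: [0.3763, -0.2492, 0.1572]
orientation: [180.0, 0.1, -173.6]
force: [-0.5, -0.4, -2.1]
opening: 0.0118
gripper_force: 30.0
```

Run:
```python
from h import *
print(get_obs()["opening"]);tt(-.080,-.085,.088)
```

```text
0.0117580299242123
now in tester [-0.3325 -0.2112]
clock 38.2 pos [ 0.3763 -0.2492  0.1572] rpy [ 1.7999e+02  7.0000e-02 -1.7364e+02] j6 -75 TURN [ 0.   0.1 -0.1] SHIFT after turn [-25.25  12.62   6.92]
```

Request:
{"fn": "play_rows", "kwargs": {"plan": [[-3.156, 1.578, 0, 0, 0, 0], [-3.156, 1.578, 0, 0, 0, 0], [-3.156, 1.578, 0, 0, 0, 0], [-3.156, 1.578, 0, 0, 0, 0], [-3.156, 1.578, 0, 0, 0, 0], [-3.156, 1.578, 0, 0, 0, 0], [-3.156, 1.578, 0, 0, 0, 0], [-3.156, 1.578, 0, 0, 0, 0], [0, 0, 3, 0, 0, 0], [0, 0, 2.7, 0, 0, 0], [0, 0, 0, 0, 0, 0], [0, 0, 0, 0, 0, 0]]}}

```text
clock: 39.22
tool_pos: [0.6109, -0.0955, 0.0972]
orientation: [-180.0, -0.4, -173.6]
force: [0.0, -0.7, -0.8]
opening: 0.0118
gripper_force: 30.0
```

Run:
```python
from h import *
cam("wrist"); tt(-.080,-.085,.088)
```

```text
now in tester [-0.0807 -0.085 ]
clock 39.3 pos [ 0.6124 -0.0956  0.0993] rpy [-1.7997e+02 -1.6000e-01 -1.7355e+02] j6 -93 TURN [-0.  -0.2  0. ] SHIFT after turn [-0.07 -0.    1.13]
```

Request:
{"fn": "play_rows", "kwargs": {"plan": [[0, 0, 0.5, 0, 0, 0], [0, 0, 0.5, 0, 0, 0], [0, 0, 0.2, 0, 0, 0], [0, 0, 0, 0, 0, 0], [0, 0, 0, 0, 0, 0]]}}

```text
clock: 39.68
tool_pos: [0.6131, -0.0953, 0.0886]
orientation: [180.0, 0.0, -173.5]
force: [-1.1, -0.3, -1.2]
opening: 0.0117
gripper_force: 30.0
```

Request:
{"fn": "play_rows", "kwargs": {"plan": [[0, 0, 0, 0, 0, 0], [0, 0, 0, 0, 0, 0], [0, 0, 0, 0, 0, 0], [0, 0, 0.5, 0, 0, 0], [0, 0, 0, 0, 0, 0], [0, 0, 0, 0, 0, 0]], "grip": 2.8}}

```text
clock: 40.18
tool_pos: [0.6127, -0.0952, 0.0826]
orientation: [180.0, -0.0, -173.5]
force: [0.5, 0.4, -0.1]
opening: 0.0279
gripper_force: 0.0
```

Request:
{"fn": "play_rows", "kwargs": {"plan": [[0, 0, 0, 0, 0, 0], [0, 0, 0, 0, 0, 0], [0, 0, 0, 0, 0, 0], [0, 0, 0, 0, 0, 0], [-1, 0, 0, 0, 0, 0], [-1, 0, 0, 0, 0, 0], [-1, 0, 0, 0, 0, 0], [-1, 0, 0, 0, 0, 0], [-0.5, 0, 0, 0, 0, 0], [0, 0, 0, 0, 0, 0], [0, 0, 0, 0, 0, 0]], "grip": 0}}

```text
clock: 41.1
tool_pos: [0.659, -0.09, 0.0831]
orientation: [-180.0, 0.1, -173.5]
force: [0.8, 0.7, 0.8]
opening: 0.0118
gripper_force: 30.0
```

Run:
```python
from h import *
tt(-.030,-.085,.083); print(get_obs()["force"])
s=cam("scene"); 
print([(np.round(wt(q["position"]),4),q["position"][2],q["score"]) for q in spot_point("scene","maroon")[:2]])
```

```text
now in tester [-0.0338 -0.0847]
clock 41.1 pos [ 0.659  -0.09    0.0831] rpy [-1.7999e+02  1.0000e-01 -1.7347e+02] j6 -92 TURN [-0.   0.1  0.1] SHIFT after turn [-0.38 -0.03  0.01]
[0.84038782 0.65938677 0.77875979]
[(array([ 0.0047, -0.0894]), 0.0495, 0.75), (array([-0.2208,  0.1545]), -0.0003, 0.19)]
```

Request:
{"fn": "play_rows", "kwargs": {"plan": [[-0.2, 0, 0, 0, 0, 0], [-0.2, 0, 0, 0, 0, 0], [-0.2, 0, 0, 0, 0, 0], [0, 0, 0, 0, 0, 0]]}}

```text
clock: 41.53
tool_pos: [0.6632, -0.0895, 0.0831]
orientation: [-180.0, -0.1, -173.5]
force: [-3.9, 0.7, 5.5]
opening: 0.0122
gripper_force: 30.0
```

Run:
```python
from h import *
tt(-.030,-.085,.083); print(get_obs()["force"])
```

```text
now in tester [-0.0296 -0.0847]
clock 41.5 pos [ 0.6632 -0.0895  0.0831] rpy [-1.8000e+02 -8.0000e-02 -1.7349e+02] j6 -92 TURN [-0.  -0.1  0.1] SHIFT after turn [ 0.04 -0.03  0.01]
[-3.87188465  0.69458042  5.45803065]
```

Contact is just beginning; push a little more.

Request:
{"fn": "play_rows", "kwargs": {"plan": [[-0.2, 0, 0, 0, 0, 0], [-0.1, 0, 0, 0, 0, 0], [0, 0, 0, 0, 0, 0]]}}

```text
clock: 41.78
tool_pos: [0.6633, -0.0895, 0.0831]
orientation: [180.0, -0.4, -173.5]
force: [-13.5, 0.5, 12.2]
opening: 0.0118
gripper_force: 30.0
```

Request:
{"fn": "play_rows", "kwargs": {"plan": [[0, 0, 0, 0, 0, 0], [0, 0, 0, 0, 0, 0], [0, 0, 0, 0, 0, 0], [0, 0, -2.5, 0, 0, 0], [0, 0, -4, 0, 0, 0], [0, 0, -1.5, 0, 0, 0], [0, 0, 0, 0, 0, 0]], "grip": 2.8}}

```text
clock: 42.37
tool_pos: [0.6698, -0.0891, 0.1684]
orientation: [-179.9, 0.5, -173.4]
force: [1.3, -0.1, 0.0]
opening: 0.0278
gripper_force: 0.0
```

Run:
```python
from h import *
s=cam("top"); m=plaque(s,"yellow",(.55,-.365),rad=.08)
print([(np.round(a["position"],3).tolist(),round(a["score"],2)) for a in spot_point("top","yellow")[:2]])
print([(wt(q["position"]),q["score"]) for q in spot_point("top","wedge")[:2]])
for n,b in (("green",-.021),("maroon",-.085)): 
    p=plaque(s,n,tw(.02,b),z=.059); print(wt(p) if p is not None else 0)
a=np.radians(11.3); p=m-.0455*np.array([np.cos(a),np.sin(a)]); print(p)
tgt(*p,.033,-180+11.3)
```

```text
yellow 275 centre [ 0.5497 -0.3603] rect [array([ 549.5, -360. ]), array([49.7, 45.9]), np.float64(10.3)]
[([0.538, -0.366, 0.001], 0.63)]
[(array([ 0.0030644 , -0.35285542]), 0.56)]
green 95 centre [ 0.7039 -0.0262] rect [array([704.1, -26.2]), array([22.5, 31.5]), np.float64(89.2)]
[ 0.01802476 -0.0262671 ]
maroon few px 0
0
[ 0.50511696 -0.36918986]
clock 42.5 pos [ 0.6666 -0.0889  0.1628] rpy [ 1.7998e+02  1.0000e-02 -1.7349e+02] j6 -92 TURN [ 0.   0.  -4.8] SHIFT after turn [ 21.33 -24.32  12.98]
```

Request:
{"fn": "play_rows", "kwargs": {"plan": [[0, 0, 0, 0, 0, -3.8], [2.34, -2.737, 0, 0, 0, 0], [2.34, -2.737, 0, 0, 0, 0], [2.34, -2.737, 0, 0, 0, 0], [2.34, -2.737, 0, 0, 0, 0], [2.34, -2.737, 0, 0, 0, 0], [2.34, -2.737, 0, 0, 0, 0], [2.34, -2.737, 0, 0, 0, 0], [2.34, -2.737, 0, 0, 0, 0], [2.34, -2.737, 0, 0, 0, 0], [0, 0, 3, 0, 0, 0], [0, 0, 2.5, 0, 0, 0], [0, 0, 0, 0, 0, 0], [0, 0, 0, 0, 0, 0]], "grip": 4.5}}

```text
clock: 43.68
tool_pos: [0.5022, -0.3689, 0.1061]
orientation: [179.9, -0.2, -169.7]
force: [0.9, 1.2, 0.3]
opening: 0.0449
gripper_force: 0.0
```

Run:
```python
from h import *
rib(.042); print([(np.round(a["position"],3).tolist(),round(a["score"],2)) for a in spot_point("wrist","yellow")[:2]])
tgt(.504,-.369,.033,-169.7)
s=cam("scene"); print([(np.round(wt(q["position"]),3),q["score"]) for n in ("wedge","green","maroon") for q in spot_point("scene",n)[:1]])
```

```text
rib row 230 310 329 [ 0.4843 -0.374   0.042 ]
rib row 245 309 330 [ 0.4923 -0.3725  0.042 ]
rib row 260 309 330 [ 0.5004 -0.3711  0.042 ]
rib rear row 231 [ 0.4843 -0.3711  0.042 ]
[([0.543, -0.363, -0.001], 0.83), ([0.514, -0.49, -0.001], 0.24)]
clock 43.8 pos [ 0.5044 -0.3692  0.1088] rpy [-1.7996e+02  1.0000e-02 -1.6962e+02] j6 -61 TURN [-0.   0.   0.1] SHIFT after turn [0.03 0.03 7.58]
[(array([0.058, 0.105]), 0.79), (array([ 0.007, -0.02 ]), 0.84), (array([ 0.006, -0.087]), 0.76)]
```

Request:
{"fn": "play_rows", "kwargs": {"plan": [[0, 0, 3, 0, 0, 0], [0, 0, 2.5, 0, 0, 0], [0, 0, 1.4, 0, 0, 0], [0, 0, 0.7, 0, 0, 0], [0, 0, 0, 0, 0, 0], [0, 0, 0, 0, 0, 0]]}}

```text
clock: 44.48
tool_pos: [0.5042, -0.3693, 0.0329]
orientation: [-180.0, 0.0, -169.6]
force: [-0.1, 0.5, 0.4]
opening: 0.0452
gripper_force: 0.0
```

Request:
{"fn": "play_rows", "kwargs": {"plan": [[0, 0, 0, 0, 0, 0], [0, 0, 0, 0, 0, 0], [0, 0, 0, 0, 0, 0], [0, 0, 0, 0, 0, 0], [0, 0, 0, 0, 0, 0], [0, 0, -1, 0, 0, 0], [0, 0, -2, 0, 0, 0], [0, 0, -3, 0, 0, 0], [0, 0, -3, 0, 0, 3.9], [0, 0, -2.5, 0, 0, 0], [0, 0, -1, 0, 0, 0], [0, 0, 0, 0, 0, 0], [0, 0, 0, 0, 0, 0]], "grip": 0}}

```text
clock: 45.57
tool_pos: [0.5034, -0.3689, 0.1572]
orientation: [180.0, 0.0, -173.6]
force: [-0.5, 0.3, -1.6]
opening: 0.0117
gripper_force: 29.9
```

Run:
```python
from h import *
print(get_obs()["opening"]);tt(-.080,.043,.088)
```

```text
0.011651348052304118
now in tester [-0.2196 -0.3444]
clock 45.6 pos [ 0.5034 -0.3689  0.1572] rpy [ 1.7999e+02  4.0000e-02 -1.7358e+02] j6 -65 TURN [ 0.  0. -0.] SHIFT after turn [-13.96  38.74   6.92]
```

Request:
{"fn": "play_rows", "kwargs": {"plan": [[-1.27, 3.522, 0, 0, 0, 0], [-1.27, 3.522, 0, 0, 0, 0], [-1.27, 3.522, 0, 0, 0, 0], [-1.27, 3.522, 0, 0, 0, 0], [-1.27, 3.522, 0, 0, 0, 0], [-1.27, 3.522, 0, 0, 0, 0], [-1.27, 3.522, 0, 0, 0, 0], [-1.27, 3.522, 0, 0, 0, 0], [-1.27, 3.522, 0, 0, 0, 0], [-1.27, 3.522, 0, 0, 0, 0], [-1.27, 3.522, 0, 0, 0, 0], [0, 0, 3, 0, 0, 0], [0, 0, 2.7, 0, 0, 0], [0, 0, 0, 0, 0, 0], [0, 0, 0, 0, 0, 0], [0, 0, 0, 0, 0, 0]]}}

```text
clock: 46.9
tool_pos: [0.5992, 0.031, 0.1002]
orientation: [-180.0, -0.0, -173.6]
force: [1.3, 0.1, -1.4]
opening: 0.0119
gripper_force: 29.9
```

Run:
```python
from h import *
tt(-.080,.043,.088)
```

```text
now in tester [-0.0797  0.0423]
clock 46.9 pos [0.5992 0.031  0.1002] rpy [-1.7996e+02 -5.0000e-02 -1.7358e+02] j6 -105 TURN [-0. -0.  0.] SHIFT after turn [0.03 0.07 1.22]
```

Request:
{"fn": "play_rows", "kwargs": {"plan": [[0, 0.05, 0.5, 0, 0, 0], [0, 0, 0.5, 0, 0, 0], [0, 0, 0.2, 0, 0, 0], [0, 0, 0, 0, 0, 0], [0, 0, 0, 0, 0, 0]]}}

```text
clock: 47.32
tool_pos: [0.5991, 0.0318, 0.0883]
orientation: [180.0, 0.0, -173.6]
force: [0.4, 0.2, -1.1]
opening: 0.0119
gripper_force: 29.9
```

Request:
{"fn": "play_rows", "kwargs": {"plan": [[0, 0, 0, 0, 0, 0], [0, 0, 0, 0, 0, 0], [0, 0, 0, 0, 0, 0], [0, 0, 0.5, 0, 0, 0], [0, 0, 0, 0, 0, 0], [0, 0, 0, 0, 0, 0]], "grip": 2.8}}

```text
clock: 47.82
tool_pos: [0.5987, 0.0319, 0.0826]
orientation: [-180.0, -0.0, -173.6]
force: [-0.3, 0.6, 1.2]
opening: 0.028
gripper_force: 0.0
```

Request:
{"fn": "play_rows", "kwargs": {"plan": [[0, 0, 0, 0, 0, 0], [0, 0, 0, 0, 0, 0], [0, 0, 0, 0, 0, 0], [0, 0, 0, 0, 0, 0], [-1, 0, 0, 0, 0, 0], [-1, 0, 0, 0, 0, 0], [-1, 0, 0, 0, 0, 0], [-1, 0, 0, 0, 0, 0], [-0.5, 0, 0, 0, 0, 0], [-0.3, 0, 0, 0, 0, 0], [-0.2, 0, 0, 0, 0, 0], [0, 0, 0, 0, 0, 0], [0, 0, 0, 0, 0, 0]], "grip": 0}}

```text
clock: 48.9
tool_pos: [0.6483, 0.0372, 0.0831]
orientation: [-180.0, -0.1, -173.6]
force: [-5.9, -0.3, 5.7]
opening: 0.012
gripper_force: 30.0
```

Run:
```python
from h import *
tt(-.030,.043,.083); print(get_obs()["force"])
```

```text
now in tester [-0.0302  0.043 ]
clock 48.9 pos [0.6483 0.0372 0.0831] rpy [-1.7998e+02 -1.0000e-01 -1.7360e+02] j6 -104 TURN [-0.  -0.1 -0. ] SHIFT after turn [-0.02  0.    0.01]
[-5.88050669 -0.28180437  5.70169102]
```

Request:
{"fn": "play_rows", "kwargs": {"plan": [[-0.2, 0, 0, 0, 0, 0], [-0.1, 0, 0, 0, 0, 0], [0, 0, 0, 0, 0, 0]]}}

```text
clock: 49.15
tool_pos: [0.6484, 0.0372, 0.0831]
orientation: [-180.0, -0.4, -173.6]
force: [-15.3, 0.2, 14.4]
opening: 0.0121
gripper_force: 30.0
```

Request:
{"fn": "play_rows", "kwargs": {"plan": [[0, 0, 0, 0, 0, 0], [0, 0, 0, 0, 0, 0], [0, 0, 0, 0, 0, 0], [0, 0, -2.5, 0, 0, 0], [0, 0, -4, 0, 0, 0], [0, 0, -4, 0, 0, 0], [0, 0, -4, 0, 0, 0], [-2, 0, -4, 0, 0, 0], [-2, 0, -3, 0, 0, 0], [0, 0, 0, 0, 0, 0], [0, 0, 0, 0, 0, 0]], "grip": 2.8}}

```text
clock: 50.07
tool_pos: [0.692, 0.0425, 0.2971]
orientation: [180.0, 0.2, -173.6]
force: [-1.1, 0.3, -0.5]
opening: 0.0279
gripper_force: 0.0
```

Run:
```python
from h import *
import pickle
s=cam("wrist"); pickle.dump(s,open("w8.pkl","wb")); print(get_obs()["tool_pos"])
cv2.imwrite("pics/w8.png",cv2.resize(s["frame"][100:270,120:440,::-1],None,fx=2.5,fy=3.5,interpolation=cv2.INTER_CUBIC))
print([(n,np.round(wt(q["position"]),3),q["position"][2],q["score"]) for n in ("wedge","green","maroon","yellow") for q in spot_point("wrist",n)[:1]])
```

```text
[0.69058306 0.04234427 0.29511854]
[('wedge', array([0.059, 0.103]), 0.0506, 0.83), ('green', array([ 0.007, -0.017]), 0.046, 0.68), ('maroon', array([ 0.01 , -0.087]), 0.0504, 0.6), ('yellow', array([0.012, 0.042]), 0.0529, 0.76)]
```

View pics/w8.png

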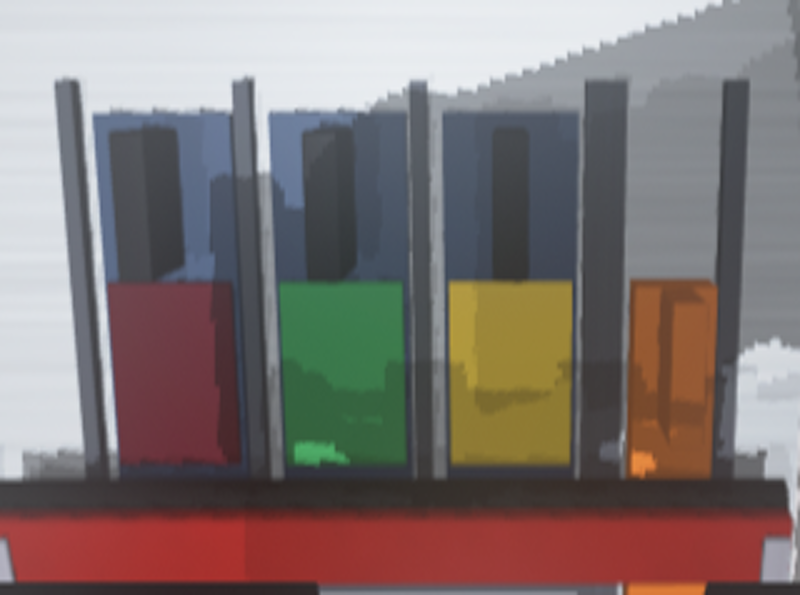

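Run:
```python
from h import *
import pickle; s=pickle.load(open("w8.pkl","rb"))
for u,v,z in [(67,80,.058),(418,80,.058),(163,112,.056),(338,112,.056),(510,112,.056),(675,282,.068)]: print(np.round(wt(ray(s,120+u/2.5,100+v/3.5,z)),4))
tt(.0085,.104,.0905)
```

```text
[-0.0605 -0.1158]
[-0.0605  0.0108]
[-0.0525 -0.0826]
[-0.0525 -0.0188]
[-0.0525  0.0439]
[-0.0097  0.104 ]
now in tester [0.0112 0.0431]
clock 50.3 pos [0.6894 0.042  0.2939] rpy [-1.7998e+02 -1.3000e-01 -1.7359e+02] j6 -103 TURN [-0.  -0.1 -0. ] SHIFT after turn [ 0.27  6.09 20.34]
```

Request:
{"fn": "play_rows", "kwargs": {"plan": [[0.13, 3.05, 0, 0, 0, 0], [0.13, 3.05, 0, 0, 0, 0], [0, 0, 4, 0, 0, 0], [0, 0, 4, 0, 0, 0], [0, 0, 4, 0, 0, 0], [0, 0, 4, 0, 0, 0], [0, 0, 2.8, 0, 0, 0], [0, 0, 1.1, 0, 0, 0], [0, 0, 0.4, 0, 0, 0], [0, 0, 0, 0, 0, 0], [0, 0, 0, 0, 0, 0]]}}

```text
clock: 51.23
tool_pos: [0.6819, 0.1028, 0.0942]
orientation: [180.0, 0.1, -173.6]
force: [0.6, -0.4, 0.6]
opening: 0.0279
gripper_force: 0.0
```

Request:
{"fn": "play_rows", "kwargs": {"plan": [[0, 0, 0, 0, 0, 0], [0, 0, 0, 0, 0, 0], [0, 0, 0, 0, 0, 0], [0, 0, 0, 0, 0, 0], [0, 0, 0, 0, 0, 0], [0, 0, 0, 0, 0, 0]], "grip": 0}}

```text
clock: 51.73
tool_pos: [0.6814, 0.1024, 0.094]
orientation: [-180.0, 0.1, -173.6]
force: [-2.2, -2.5, 6.7]
opening: 0.0122
gripper_force: 30.0
```

Request:
{"fn": "play_rows", "kwargs": {"plan": [[0.5, 0, 0, 0, 0, 0], [0.8, 0, 0, 0, 0, 0], [0.8, 0, 0, 0, 0, 0], [0.8, 0, 0, 0, 0, 0], [0.8, 0, 0, 0, 0, 0], [0.8, 0, 0, 0, 0, 0], [0.8, 0, 0, 0, 0, 0], [0.8, 0, 0, 0, 0, 0], [0.8, 0, 0, 0, 0, 0], [0.8, 0, 0, 0, 0, 0], [1, 0, 0, 0, 0, 0], [1.5, 0, 0, 0, 0, 0], [1.5, 0, 0, 0, 0, 0], [1.5, 0, 0, 0, 0, 0], [0, 0, 0, 0, 0, 0], [0, 0, 0, 0, 0, 0]]}}

```text
clock: 53.07
tool_pos: [0.5485, 0.0877, 0.0938]
orientation: [180.0, 0.0, -173.5]
force: [-6.7, 1.5, 13.6]
opening: 0.0117
gripper_force: 30.0
```

Run:
```python
from h import *
print(get_obs()["force"],get_obs()["opening"])
s=cam("scene"); print([(n,np.round(wt(q["position"]),3),q["position"][2],round(q["score"],2)) for n in ("wedge","green","maroon","yellow","bar_foot") for q in spot_point("scene",n)[:1]])
cv2.imwrite("pics/s2.png",cv2.resize(s["frame"][220:440,140:460,::-1],None,fx=2.5,fy=2.5))
tt(-.13,.104,.16)
```

```text
[-6.72566714  1.45820791 13.64888792] 0.01172642139026158
[('wedge', array([-0.075,  0.106]), 0.0514, 0.91), ('green', array([ 0.006, -0.024]), 0.0464, 0.68), ('maroon', array([ 0.006, -0.088]), 0.0488, 0.86), ('yellow', array([0.006, 0.046]), 0.048, 0.92), ('bar_foot', array([ 0.048, -0.008]), 0.0549, 0.8)]
now in tester [-0.1234  0.1043]
clock 53.4 pos [0.5489 0.0877 0.0939] rpy [ 1.7999e+02  1.0000e-02 -1.7356e+02] j6 -113 TURN [0. 0. 0.] SHIFT after turn [ 0.66 -0.03 -6.61]
```

View pics/s2.png

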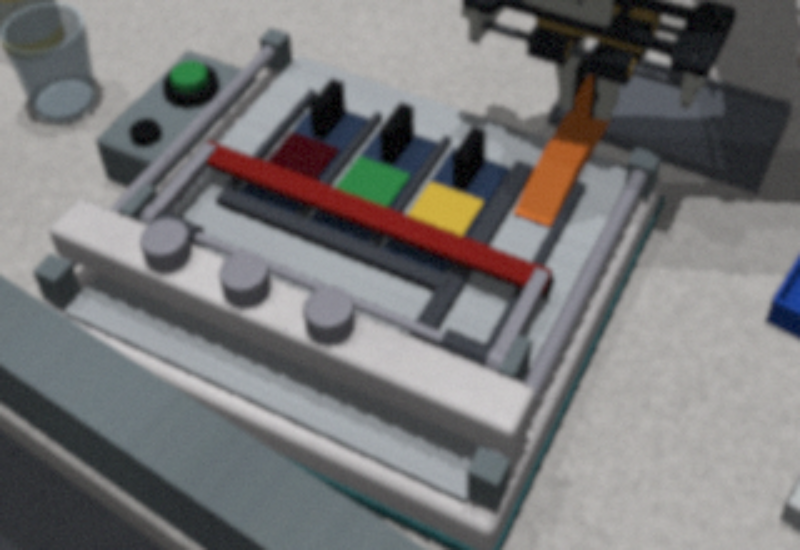

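Request:
{"fn": "play_rows", "kwargs": {"plan": [[0, 0, -2, 0, 0, 0], [0, 0, -4, 0, 0, 0], [0, 0, -4, 0, 0, 0], [0, 0, 0, 0, 0, -6.66], [0, 0, 0, 0, 0, -6.66], [0, 0, 0, 0, 0, -6.66], [0, 0, 0, 0, 0, -6.66], [0, 0, 0, 0, 0, -6.66], [0, 0, 0, 0, 0, -6.66], [0, 0, 0, 0, 0, -6.66], [0, 0, 0, 0, 0, -6.66], [0, 0, 0, 0, 0, -6.66], [0, 0, 0, 0, 0, -6.66], [0, 0, 0, 0, 0, -6.66], [0, 0, 0, 0, 0, -6.66], [0, 0, 0, 0, 0, -6.66], [0, 0, 0, 0, 0, 0], [0, 0, 0, 0, 0, 0]]}}

```text
clock: 54.87
tool_pos: [0.5489, 0.0876, 0.1921]
orientation: [180.0, -0.0, -87.2]
force: [0.6, 1.5, -0.8]
opening: 0.0118
gripper_force: 30.0
```

Run:
```python
from h import *
print(get_obs()["opening"]);tgt(.4485,.068,.055,-87)
```

```text
0.011827326157769479
clock 54.9 pos [0.5489 0.0876 0.1921] rpy [179.95  -0.   -87.22] j6 -26 TURN [ 0.  -0.  -0.2] SHIFT after turn [ 1.43 10.13 13.71]
```

Request:
{"fn": "play_rows", "kwargs": {"plan": [[0.48, 3.37, 0, 0, 0, 0], [0.48, 3.37, 0, 0, 0, 0], [0.47, 3.37, 0, 0, 0, 0], [0, 0, 0, 0, 0, 0], [0, 0, 4, 0, 0, 0], [0, 0, 4, 0, 0, 0], [0, 0, 3.5, 0, 0, 0], [0, 0, 1.8, 0, 0, 0], [0, 0, 0.8, 0, 0, 0], [0, 0, 0, 0, 0, 0], [0, 0, 0, 0, 0, 0]]}}

```text
clock: 55.78
tool_pos: [0.4497, 0.0684, 0.0519]
orientation: [-180.0, -0.0, -87.1]
force: [0.1, 0.4, 0.4]
opening: 0.012
gripper_force: 30.0
```

Request:
{"fn": "play_rows", "kwargs": {"plan": [[0, 0, 0, 0, 0, 0], [0, 0, 0, 0, 0, 0], [0, 0, 0, 0, 0, 0], [0, 0, -3, 0, 0, 0], [0, 0, -4, 0, 0, 0], [0, 0, -4, 0, 0, 0], [0, 0, -3, 0, 0, 0], [0, 0, 0, 0, 0, 0]], "grip": 3}}

```text
clock: 56.45
tool_pos: [0.4527, 0.0696, 0.1987]
orientation: [-179.3, 0.3, -86.9]
force: [1.4, 1.0, 0.4]
opening: 0.03
gripper_force: 0.0
```

Run:
```python
from h import *
import pickle
s=cam("scene"); S=[s]
print([(n,np.round(q["position"],3),round(q["score"],2)) for n in ("wedge","tool_tray","start_button_top") for q in spot_point("scene",n)[:1]])
t=cam("top"); print([(n,np.round(q["position"],3),round(q["score"],2)) for n in ("wedge","tool_tray","start_button_top") for q in spot_point("top",n)[:1]])
# green button triangulation
def blob(s,c,rad):
    h=cv2.cvtColor(s["frame"],cv2.COLOR_RGB2HSV); m=(h[:,:,0]>50)&(h[:,:,0]<85)&(h[:,:,1]>120)&(h[:,:,2]>60)
    p=np.argwhere(m)[:,::-1]; p=p[np.linalg.norm(p-np.array(c),axis=1)<rad]; return p.mean(0) if len(p) else None
for z in (.06,.066,.072): print(z,[np.round(ray(k,*blob(k,proj(k,[.687,-.221,.07]),25),z)[:2],4) for k in (s,t)])
p=pickle.load(open("w3.pkl","rb")); print([np.round(ray(p,46.5,182,z)[:2],4) for z in (.06,.066,.072)])
tgt(.687,-.222,.12,-87)
```

```text
[('wedge', array([0.448, 0.115, 0.004]), 0.61), ('tool_tray', array([ 0.446,  0.126, -0.003]), 0.78), ('start_button_top', array([ 0.688, -0.22 ,  0.072]), 0.54)]
[('tool_tray', array([0.312, 0.294, 0.   ]), 0.64), ('start_button_top', array([ 0.685, -0.22 ,  0.07 ]), 0.68)]
0.06 [array([ 0.683 , -0.2265]), array([ 0.69  , -0.2206])]
0.066 [array([ 0.6875, -0.221 ]), array([ 0.6887, -0.22  ])]
0.072 [array([ 0.6921, -0.2155]), array([ 0.6875, -0.2194])]
[array([ 0.6886, -0.2267]), array([ 0.6875, -0.2227]), array([ 0.6865, -0.2186])]
clock 56.9 pos [0.4488 0.0679 0.1905] rpy [ 1.799e+02 -5.000e-02 -8.701e+01] j6 -31 TURN [ 0.1 -0.1 -0. ] SHIFT after turn [ 30.2  -22.27   7.05]
```

Request:
{"fn": "play_rows", "kwargs": {"plan": [[3, -2.23, 0, 0, 0, 0], [3, -2.23, 0, 0, 0, 0], [3, -2.23, 0, 0, 0, 0], [3, -2.23, 0, 0, 0, 0], [3, -2.23, 0, 0, 0, 0], [3, -2.23, 0, 0, 0, 0], [3, -2.23, 0, 0, 0, 0], [3, -2.23, 0, 0, 0, 0], [3, -2.23, 0, 0, 0, 0], [2.95, -2.25, 0, 0, 0, 0], [0, 0, 0, 0, 0, 0], [0, 0, 4, 0, 0, 0], [0, 0, 3, 0, 0, 0], [0, 0, 1.5, 0, 0, 0], [0, 0, 0, 0, 0, 0], [0, 0, 0, 0, 0, 0], [0, 0, 0, 0, 0, 0]], "grip": 0}}

```text
clock: 58.27
tool_pos: [0.6887, -0.2194, 0.1073]
orientation: [-179.9, -0.0, -87.0]
force: [-0.4, 0.3, 1.2]
opening: 0.0004
gripper_force: 0.0
```

Run:
```python
from h import *
tgt(.6875,-.221,.085,-87)
```

```text
clock 58.3 pos [ 0.6887 -0.2194  0.1073] rpy [-1.7994e+02 -4.0000e-02 -8.6970e+01] j6 5 TURN [-0.1 -0.   0. ] SHIFT after turn [0.15 0.13 2.23]
```

Request:
{"fn": "play_rows", "kwargs": {"plan": [[0.15, 0.1, 0.9, 0, 0, 0], [0, 0, 0.5, 0, 0, 0], [0, 0, 0.3, 0, 0, 0], [0, 0, 0.2, 0, 0, 0], [0, 0, 0.2, 0, 0, 0], [0, 0, 0, 0, 0, 0]]}}

```text
clock: 58.77
tool_pos: [0.6871, -0.2208, 0.0857]
orientation: [-180.0, -0.0, -87.0]
force: [-1.5, 0.9, 3.8]
opening: 0.0007
gripper_force: 2.3
```

Request:
{"fn": "play_rows", "kwargs": {"plan": [[0, 0, 0.2, 0, 0, 0], [0, 0, 0.2, 0, 0, 0], [0, 0, 0, 0, 0, 0]]}}

```text
clock: 59.02
tool_pos: [0.6872, -0.2208, 0.0851]
orientation: [-179.9, -0.1, -86.9]
force: [-8.3, 4.4, 22.0]
opening: 0.0001
gripper_force: 10.5
```

Request:
{"fn": "play_rows", "kwargs": {"plan": [[0, 0, 0, 0, 0, 0], [0, 0, -2, 0, 0, 0], [0, 0, -4, 0, 0, 0], [0, 0, -4, 0, 0, 0], [0, 0, -4, 0, 0, 0], [4, 0, 0, 0, 0, 0], [4, 0, 0, 0, 0, 0], [0, 0, 0, 0, 0, 0], [0, 0, 0, 0, 0, 0], [0, 0, 0, 0, 0, 0], [0, 0, 0, 0, 0, 0]]}}

```text
clock: 59.93
tool_pos: [0.691, -0.3, 0.221]
orientation: [180.0, 0.0, -87.0]
force: [-0.2, 0.2, 0.1]
opening: 0.0003
gripper_force: 0.0
```

Run:
```python
from h import *
print(get_obs()["tool_pos"],get_obs()["force"])
a=cam("scene"); print([(n,np.round(wt(q["position"]),3) if n[0] in "gmyb" else np.round(q["position"],3),round(q["score"],2)) for n in ("wedge","green","maroon","yellow","bar_foot","start_button_top","tool_tray") for q in spot_point("scene",n)[:1]])
t=cam("top"); print([(n,np.round(q["position"],3),round(q["score"],2)) for n in ("worn1","tested_tray","tool_tray","wedge") for q in spot_point("top",n)[:4]])
cv2.imwrite("pics/end.png",np.vstack([cv2.resize(a["frame"][150:440,100:640,::-1],(600,322)),cv2.resize(t["frame"][80:330,90:560,::-1],(600,278)) if 0 else cv2.resize(t["frame"][90:310,90:564,::-1],(600,278))]))
```

```text
[ 0.6910303  -0.30001859  0.22096108] [-0.18841891  0.21413971  0.11705707]
[('wedge', array([0.448, 0.112, 0.009]), 0.87), ('green', array([ 0.006, -0.022]), 0.84), ('maroon', array([ 0.008, -0.089]), 0.81), ('yellow', array([0.005, 0.046]), 0.62), ('bar_foot', array([ 0.047, -0.005]), 0.78), ('start_button_top', array([ 0.689, -0.218,  0.072]), 0.67), ('tool_tray', array([0.448, 0.124, 0.   ]), 0.73)]
[('worn1', array([ 0.51 ,  0.455, -0.   ]), 0.79), ('worn1', array([ 0.249, -0.252, -0.001]), 0.78), ('worn1', array([0.508, 0.386, 0.008]), 0.66), ('worn1', array([0.503, 0.336, 0.005]), 0.57), ('tested_tray', array([0.51 , 0.389, 0.002]), 0.84), ('tool_tray', array([0.446, 0.122, 0.001]), 0.96), ('tool_tray', array([0.727, 0.103, 0.05 ]), 0.24), ('wedge', array([0.451, 0.114, 0.004]), 0.85)]
```

View pics/end.png

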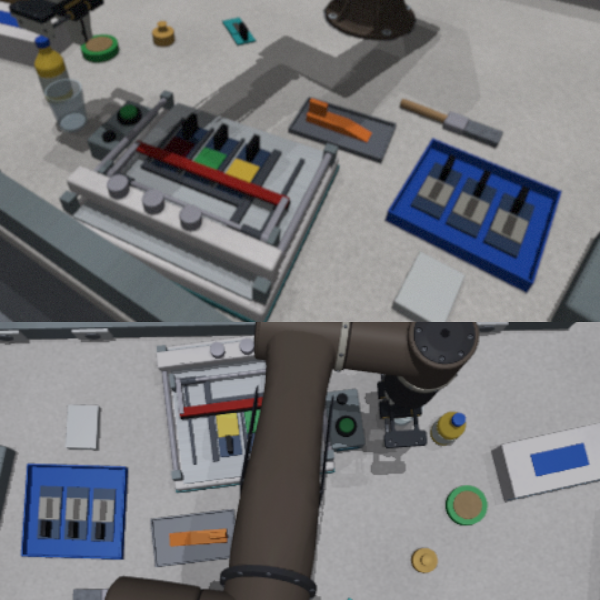

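```bash
python3 -c "
from plant import *
print(close_job())"
```

```text
the job is handed in; nothing more can be done
None
```

The specimens are changed and the job is handed in at about 60 s; it returned no verdict. The last pictures show the fresh carriers home and clamped, the worn ones in the blue tray and the wedge in the tool tray; the button was pressed to its stop and released.

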